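# Lock power modules into a test frame and probe them

### The arm

A 6-joint arm with a two-finger parallel gripper is mounted at the origin on the work surface. World frame = base frame: x ahead of the robot, y to its left, z up, the work surface at z = 0. Lengths are in mm, angles in degrees, forces in N, time in s.
With the tool pointing down it reaches from about 275 to 725 mm from the base axis. Payload 5.6 kg.
Tool frame: the origin (TCP) lies midway between the tips of the shut fingers; the grasp point (between the pads) lies 19 mm behind it (ctrl.tcp_to_grasp is the distance from the TCP to the grasp point, in mm); z points along the fingers, y is the line along which they close (so a half turn about z gives the same grasp; the last joint's range is limited). The gripper opens to 85 mm and grips with 20 to 120 N. Pads are 22 mm wide; open, the fingers measure 114 mm over their backs; the gripper's body (76 mm by 85 mm) begins 54 mm behind the grasp point. The pads swing forward as they close: fully open they stand 13 mm farther back than shut.
Start: joints at [93.541, 14.616, 6.199, 0, -81.583, -16.306], TCP at [121.501, 536.405, 231.283] pointing down, gripper open.
Joint ranges: [-168.99, 168.99], [-69.2, 112.95], [-62.41, 85.93], [-164.36, 98.24], [-168.68, -3.75], [-174.98, 174.98]. Speed limits (degrees/s): [147.25, 147.25, 180, 180, 180, 180].

### API

Orientations are given as a 3x3 rotation matrix whose columns are the frame's x, y, z axes.
In Python, from rig import ctrl gives the robot as it stands.
- The arm moves only by the tool jog_arm, never from a script. Its argument "targets" is a list of rows, each a list of 3 entries, a list of its own where there are three numbers: the shift along the tool's x, y, z in cm, then the turn about the tool's z in degrees, then the opening in per cent of the stroke, from 0 (shut) to 100 (fully open). A call has 1 to 20 rows; each row shifts and turns the commanded pose from where the row before left it, along the tool's axes as they then stand; what a row does not reach is not made up. A row lasts 1/10 s, in which the tool goes at most 50 mm and 8.59 degrees, less where a joint would pass 70% of its speed; a pose out of reach is approached as far as the arm can. A call with a gripper value outside its range is refused whole. The fingers move at their own pace and stop on an object; "force" is the grip in N (left out, the last holds). Time passes only in rows, so rows that do not move let the fingers close. It gives the time, the measured TCP pose, the force, the opening and the grip force at its end, in the units of the state.
- ctrl.read_state(): the state, without advancing time (a new reading comes with each control period).
- ctrl.capture(name): name is "scene" or "top"; returns the picture (480x640x3 uint8, red, green, blue); there is no depth.
- ctrl.camera_model(name): a dict with "fx", "fy", "cx", "cy" (pixels), "R" (3x3) and "t" (3): a world point X has camera coordinates R X + t. Camera axes: x right, y down, z forward; pixel columns grow to the right and rows downward; lengths in mm; the calibration is good to about 2 mm. A picture is of the moment at which its call begins. camera_model takes no time and is no camera call.
- ctrl.sign_off(): hands the job in; it is judged then, once.
The state is a dict: "clock": time; "qpos": joint angles; "joint_velocities": joint speeds; "joint_torque": joint torques, N m; "tcp_pos": TCP position; "ee_rot": TCP orientation; "force": force on the tool from outside, world axes, zero at the start; "torque": the same for the moment, N m; "gripper_width": opening from 0.0 (shut) to 1.0 (fully open); "finger_force": force on a finger pad.
Only numpy, scipy, OpenCV 4.12 (cv2) and the standard library are available. Lean on these libraries where they do the work, as an engineer would, in place of code of your own. Each camera call takes 0.05 s, during which the arm holds its last target. There are 200 camera calls.

### The job

Lay every power module found on the bench flat into a bay of the green test frame (any bay, one each) and lock it there: push that bay's quarter-turn stud in, turn it clockwise a full ninety degrees and let it catch; a bay whose stud is shut at first must first be opened by turning it back until it springs out. When all are locked, take the probe from its stand and hold its sprung tip gently on the brass disc of each module in turn for about half a second, fewest capacitors first, then lay the probe back across the two posts of its stand, tip hanging down between them. Leave the screwdriver and the pliers alone.

Things in the scene. Friction and masses are not known exactly. Their poses are not given: they have to be found in the camera images.
- frame: green steel test frame, fixed, 165 (x) x 350 (y) mm; origin on the bench, x away from the robot, y left, z up. Three bays 110 mm apart along y, each a recess 106 (x) x 90 (y) mm over a shallow well; a module lies on two 10 mm ledges along its x sides, 45 mm above the bench. Ridges between bays and back wall stand 53 mm, the front beam 49 mm high; a stud in the front beam before each bay
- bay1 (a point): centre of the robot's left-hand bay, at ledge height (45 mm above the bench), where the underside centre of a seated module comes; axes as the frame's. Any module may go in any bay, either way round
- stud1_top (a point): top centre of the stud wing of the robot's left-hand bay, on the stud's axis, 74 mm from the bay centre (frame -x), 76.5 mm above the bench when out. Wing: steel bar 70 x 12 x 18 mm tall, long axis = this point's y: along frame y unlocked, along frame x and 11 mm over the module's edge locked. Grip it from above across its 12 mm; 57 mm free from the axis to a seated module's block
- press1 (a joint): how far the stud of the robot's left-hand bay is pushed in, m: 0 out, 0.011 bottomed. Spring: 4 N out, 10 N at 8 mm, 12 N bottomed. It turns freely at 8 to 10 mm in; at less than 7 mm it is blocked after 0.15 rad. Let go when turned, it rises to about 7 mm and is caught, its wing 1.5 mm above the module plate; let go unturned it springs out
- stud1 (a joint): turn of the stud of the robot's left-hand bay, rad: 0 unlocked, grows clockwise seen from above to the stop at 1.571 (locked); stays where it is left. Turned back to 0 and let go it springs out. Starts unlocked in the middle bay, locked in the two outer bays
- bay2 (a point): centre of the middle bay, at ledge height (45 mm above the bench), where the underside centre of a seated module comes; axes as the frame's. Any module may go in any bay, either way round
- stud2_top (a point): top centre of the stud wing of the middle bay, on the stud's axis, 74 mm from the bay centre (frame -x), 76.5 mm above the bench when out. Wing: steel bar 70 x 12 x 18 mm tall, long axis = this point's y: along frame y unlocked, along frame x and 11 mm over the module's edge locked. Grip it from above across its 12 mm; 57 mm free from the axis to a seated module's block
- press2 (a joint): how far the stud of the middle bay is pushed in, m: 0 out, 0.011 bottomed. Spring: 4 N out, 10 N at 8 mm, 12 N bottomed. It turns freely at 8 to 10 mm in; at less than 7 mm it is blocked after 0.15 rad. Let go when turned, it rises to about 7 mm and is caught, its wing 1.5 mm above the module plate; let go unturned it springs out
- stud2 (a joint): turn of the stud of the middle bay, rad: 0 unlocked, grows clockwise seen from above to the stop at 1.571 (locked); stays where it is left. Turned back to 0 and let go it springs out. Starts unlocked in the middle bay, locked in the two outer bays
- bay3 (a point): centre of the robot's right-hand bay, at ledge height (45 mm above the bench), where the underside centre of a seated module comes; axes as the frame's. Any module may go in any bay, either way round
- stud3_top (a point): top centre of the stud wing of the robot's right-hand bay, on the stud's axis, 74 mm from the bay centre (frame -x), 76.5 mm above the bench when out. Wing: steel bar 70 x 12 x 18 mm tall, long axis = this point's y: along frame y unlocked, along frame x and 11 mm over the module's edge locked. Grip it from above across its 12 mm; 57 mm free from the axis to a seated module's block
- press3 (a joint): how far the stud of the robot's right-hand bay is pushed in, m: 0 out, 0.011 bottomed. Spring: 4 N out, 10 N at 8 mm, 12 N bottomed. It turns freely at 8 to 10 mm in; at less than 7 mm it is blocked after 0.15 rad. Let go when turned, it rises to about 7 mm and is caught, its wing 1.5 mm above the module plate; let go unturned it springs out
- stud3 (a joint): turn of the stud of the robot's right-hand bay, rad: 0 unlocked, grows clockwise seen from above to the stop at 1.571 (locked); stays where it is left. Turned back to 0 and let go it springs out. Starts unlocked in the middle bay, locked in the two outer bays
- mod1: power module, loose, 0.35 kg: grey metal plate 100 (x) x 84 (y) x 5 mm; in its middle a block 34 (x) x 30 (y) mm, top 39 mm above the underside; grip the block from above across its 30 mm (y). one capacitor, at the corner (+30, +29) mm (black cylinders 16 mm across, top 27 mm above the underside). Origin: centre of the underside, z up. May be absent
- mod1_disc (a point): top centre of the brass test disc, 16 mm across, on top of module 1's block, 43 mm above the underside of the plate (88 mm above the bench when seated)
- mod2: power module, loose, 0.35 kg: grey metal plate 100 (x) x 84 (y) x 5 mm; in its middle a block 34 (x) x 30 (y) mm, top 39 mm above the underside; grip the block from above across its 30 mm (y). two capacitors, at (+30, +29) and (+30, -29) mm (black cylinders 16 mm across, top 27 mm above the underside). Origin: centre of the underside, z up. May be absent
- mod2_disc (a point): top centre of the brass test disc, 16 mm across, on top of module 2's block, 43 mm above the underside of the plate (88 mm above the bench when seated)
- mod3: power module, loose, 0.35 kg: grey metal plate 100 (x) x 84 (y) x 5 mm; in its middle a block 34 (x) x 30 (y) mm, top 39 mm above the underside; grip the block from above across its 30 mm (y). three capacitors, at (+30, +29), (+30, -29) and (-30, +29) mm (black cylinders 16 mm across, top 27 mm above the underside). Origin: centre of the underside, z up. May be absent
- mod3_disc (a point): top centre of the brass test disc, 16 mm across, on top of module 3's block, 43 mm above the underside of the plate (88 mm above the bench when seated)
- stand: grey probe stand, fixed: base plate 90 (x) x 120 (y) x 12 mm with two upright aluminium posts at y = +36 and -36 mm, each 26 (x) x 14 (y) mm, tops 105 mm above the bench. Origin on the bench under the middle, z up
- probe: test probe, loose, 0.14 kg, at first hanging in the stand: a black handle bar 22 (x) x 110 (y) x 26 mm lying across both post tops, and a stem and sprung brass tip pointing straight down from its middle between the posts. Origin at the centre of the handle's underside, y along the handle, z up; grip the handle in its middle from above, across its 22 mm (x)
- probe_tip (a point): end of the probe's brass tip, 80 mm below the handle's underside; ball end 10 mm across, sprung: gives 8 mm with 1.4 N at first to 4.2 N, rigid beyond
- screwdriver: screwdriver 200 mm long beyond the frame; bystander
- pliers: orange handled pliers 170 mm long to the left; bystander
Mind the look-alikes: they are no part of the job. What is shaped like the mod3 but blue or brown is not meant.

How it is judged:
By the outcome, as a careful person would: the job done as asked, in the order asked, and still so for the second after the job is handed in, with the robot touching nothing.
Of mod1, mod2, mod3 only 2 to 3 are there at a start; the rules pass over those that are not, and their reading is None.
At some moment in a run one of mod1, mod2, mod3 may be knocked a few centimetres aside while the robot is not near it.
It also fails if it takes over 210 s, if anything falls off the work surface, if the arm or the gripper's body presses on something with over 40 N, if the wrist force passes 120 N, or if a joint passes its speed limit or range.

## Working session

There is one attempt and no reset: what is moved stays moved. The work goes in short steps, Python scripts to look and compute and a tool call to move; the robot and the scene stay as the last step left them, time stands still between calls to the robot, and variables do not carry over. Pictures are saved under pics/ and viewed, at most 14 in all, crops included, and the job is handed in when it is done.

Besides the shell and the picture viewer there is one more tool, called after "Request:" by a JSON object that holds its "fn" and its "kwargs", one argument or row to a line. jog_arm: Moves the arm, as the interface text tells. Its arguments: {"type":"object","properties":{"targets":{"type":"array","items":{"type":"array"}},"force":{"type":"number"}},"required":["targets"]}

```bash
mkdir -p pics; ls; cat > h.py <<'E'
import numpy as np, cv2
from rig import ctrl
def snap(cam,name=None):
    im=ctrl.capture(cam)
    if name: cv2.imwrite('pics/'+name+'.png',cv2.cvtColor(im,cv2.COLOR_RGB2BGR))
    return im
def ray(cam,u,v,z):
    m=ctrl.camera_model(cam);R=np.array(m['R']);t=np.array(m['t'])
    c=-R.T@t; d=R.T@np.array([(u-m['cx'])/m['fx'],(v-m['cy'])/m['fy'],1])
    return c+d*(z-c[2])/d[2]
def proj(cam,X):
    m=ctrl.camera_model(cam);p=np.array(m['R'])@np.array(X,float)+np.array(m['t'])
    return np.array([m['fx']*p[0]/p[2]+m['cx'],m['fy']*p[1]/p[2]+m['cy']])
E
python3 - <<'E'
from h import *
np.set_printoptions(precision=3,suppress=True)
snap('top','top1');snap('scene','scene1')
for c in('top','scene'):
    m=ctrl.camera_model(c);print(c,m['fx'],m['fy'],m['cx'],m['cy'],-np.array(m['R']).T@m['t']);print(np.array(m['R']))
s=ctrl.read_state();print(s)
E
```

```text
pics
top 538.1716039378917 538.1716039378917 320.1278079998216 237.46113536412236 [ 436.659   37.083 1147.071]
[[ 0.022 -0.999  0.024]
 [-0.993 -0.025 -0.116]
 [ 0.116 -0.021 -0.993]]
scene 492.4346844051961 492.4346844051961 321.1796319150895 242.39344823033883 [1324.832 -192.297  859.208]
[[ 0.28   0.96  -0.011]
 [ 0.666 -0.203 -0.718]
 [-0.692  0.193 -0.696]]
{'clock': 0.1, 'qpos': array([ 93.54 ,  14.65 ,   6.14 ,  -0.024, -81.583, -16.306]), 'joint_velocities': array([ 0.106, -0.075,  0.159,  0.07 ,  0.004,  0.003]), 'joint_torque': array([ -0.002, -38.761,  23.848,   5.378,  -0.004,  -0.   ]), 'tcp_pos': array([121.39 , 535.996, 230.499]), 'ee_rot': array([[ 0.975, -0.221, -0.   ],
       [-0.221, -0.975, -0.002],
       [ 0.   ,  0.002, -1.   ]]), 'force': array([-0.592, -0.714,  0.381]), 'torque': array([0.008, 0.002, 0.005]), 'finger_force': 0.0, 'gripper_width': 1.0009462894528591}
```

View pics/top1.png

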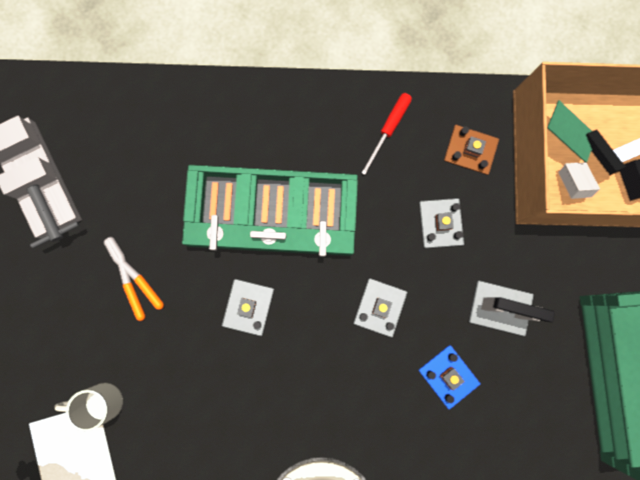

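View pics/scene1.png

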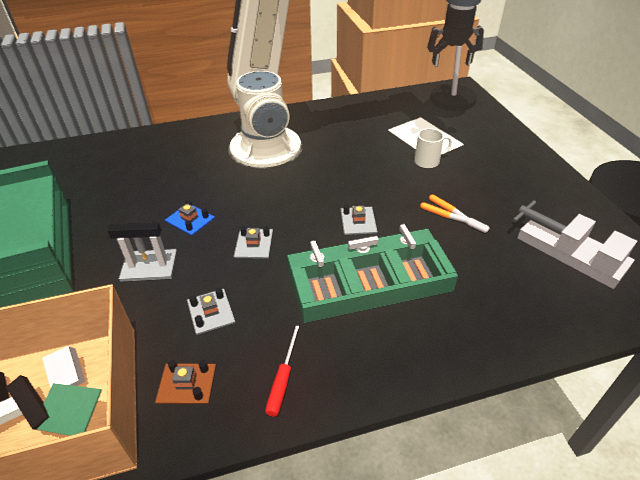

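Top view: module 1 (one capacitor) is near (248,307), module 2 near (381,307) and module 3 near (442,222). The frame is at (270,210), its outer wings pointing along x. The stand and probe are near (510,307), with blue and brown decoys at (450,378) and (472,148). The scene view agrees, so all three modules are present.

```bash
cat >> h.py <<'E'
def seg(im,lo,hi):
    return cv2.inRange(cv2.cvtColor(im,cv2.COLOR_RGB2HSV),lo,hi)
def blobs(mask,amin,amax=1e9):
    cs,_=cv2.findContours(mask,cv2.RETR_EXTERNAL,cv2.CHAIN_APPROX_NONE)
    return [c for c in cs if amin<cv2.contourArea(c)<amax]
def cen(c):
    m=cv2.moments(c);return m['m10']/m['m00'],m['m01']/m['m00']
def tri(uv1,uv2):
    A=[];b=[]
    for cam,(u,v) in(('top',uv1),('scene',uv2)):
        m=ctrl.camera_model(cam);R=np.array(m['R']);t=np.array(m['t'])
        for w,f,c,k in((u,m['fx'],m['cx'],0),(v,m['fy'],m['cy'],1)):
            a=(w-c)/f;A.append(R[k]-a*R[2]);b.append(a*t[2]-t[k])
    return np.linalg.lstsq(np.array(A),np.array(b),rcond=None)[0]
E
python3 - <<'E'
from h import *
np.set_printoptions(precision=1,suppress=True)
im=cv2.cvtColor(cv2.imread('pics/top1.png'),cv2.COLOR_BGR2RGB)
sc=cv2.cvtColor(cv2.imread('pics/scene1.png'),cv2.COLOR_BGR2RGB)
print('discs top',[(np.round(cen(c),1).tolist(),cv2.contourArea(c)) for c in blobs(seg(im,(24,120,120),(34,255,255)),15)])
print('discs sc',[(np.round(cen(c),1).tolist(),cv2.contourArea(c)) for c in blobs(seg(sc,(22,120,120),(34,255,255)),15)])
g=seg(im,(0,0,120),(179,60,215))
for c in blobs(g,700,4000):
    pts=np.array([ray('top',*p,5)[:2] for p in c[:,0]],np.float32)
    print('grey',np.round(cen(c)),cv2.contourArea(c),cv2.minAreaRect(pts))
w=seg(im,(0,0,190),(179,50,255))[190:270,180:360]
for c in blobs(w,100): 
    c=c+[180,190]
    pts=np.array([ray('top',*p,70)[:2] for p in c[:,0]],np.float32)
    print('wing',np.round(cen(c),1),cv2.minAreaRect(pts))
gr=seg(im,(60,60,20),(95,255,255)); 
for c in blobs(gr,2000):
    if cen(c)[0]<400:
        pts=np.array([ray('top',*p,51)[:2] for p in c[:,0]],np.float32);print('frame',cv2.minAreaRect(pts),cv2.boxPoints(cv2.minAreaRect(c)))
        print('approx',[(p.tolist(),ray('top',*p,51)) for p in cv2.approxPolyDP(c,6,True)[:,0]])
v=cv2.cvtColor(im,cv2.COLOR_RGB2HSV)
k=(v[285:330,490:560,2]<28).astype(np.uint8)
print(im[312,520],im[285,545],im[312,545],im[295,520])
E
python3 -c "
import cv2
im=cv2.imread('pics/top1.png')[270:345,455:565]
cv2.imwrite('pics/stand1.png',cv2.resize(im,None,fx=7,fy=7,interpolation=cv2.INTER_NEAREST))"
```

```text
discs top [([454.1, 379.5], 35.5), ([382.3, 307.5], 34.5), ([245.5, 307.1], 33.0), ([132.7, 300.1], 32.5), ([147.5, 291.1], 34.0), ([445.7, 220.0], 37.0), ([476.8, 144.0], 31.5)]
discs sc [([181.7, 371.8], 34.0), ([207.0, 298.6], 24.0), ([435.7, 208.2], 41.5), ([443.0, 201.8], 25.0)]
grey [499. 308.] 1661.5 ((429.6657409667969, -374.4888000488281), (121.86202239990234, 90.74530029296875), 77.30632019042969)
grey [380. 307.] 1917.0 ((425.236572265625, -117.28556823730469), (86.6611328125, 102.35224914550781), 71.70799255371094)
grey [247. 307.] 1951.5 ((419.7845764160156, 162.14804077148438), (86.7524185180664, 102.15437316894531), 77.3396987915039)
grey [440. 223.] 1655.0 ((609.083251953125, -247.69329833984375), (102.2249526977539, 86.7239990234375), 5.780122756958008)
grey [326. 207.] 954.0 ((632.3646240234375, 7.158941268920898), (71.3128662109375, 97.21674346923828), 88.19281005859375)
grey [269. 205.] 953.0 ((638.70947265625, 118.02693939208984), (67.72166442871094, 93.86492919921875), 88.15931701660156)
grey [222. 202.] 849.0 ((616.3275146484375, 230.96475219726562), (63.530254
[... 843 characters left out ...]
 177], array([684.7, 254.6,  51. ])), ([236, 178], array([684.3, 190.7,  51. ])), ([234, 221], array([594.4, 191.2,  51. ])), ([218, 224], array([587.3, 223.6,  51. ])), ([219, 248], array([538.1, 219.4,  51. ])), ([317, 253], array([532.6,  19.6,  51. ])), ([318, 229], array([582.2,  18.6,  51. ])), ([305, 227], array([585.6,  45.4,  51. ])), ([308, 183], array([677.8,  41.5,  51. ])), ([341, 184], array([677.6, -27. ,  51. ])), ([340, 226], array([589.5, -26.5,  51. ])), ([327, 230], array([580.5,   0.1,  51. ])), ([327, 253], array([533.1,  -0.9,  51. ])), ([354, 252], array([536.5, -56.2,  51. ])), ([356, 174], array([699.7, -57.9,  51. ]))]
[58 56 57] [53 51 48] [57 54 54] [216 217 214]
```

View pics/stand1.png

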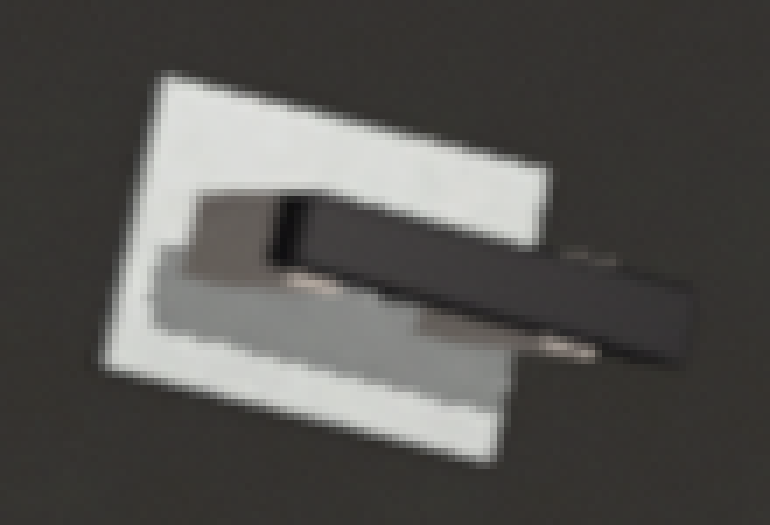

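The crop shows the probe handle as a dark bar with its centre near (525.4,309.7) and the grey base plate under it. I'll look closer at the frame.

```bash
python3 -c "
import cv2
im=cv2.imread('pics/top1.png')[155:265,175:365]
cv2.imwrite('pics/frame1.png',cv2.resize(im,None,fx=4.2,fy=4.2,interpolation=cv2.INTER_CUBIC))"
```

```text
(no output)
```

View pics/frame1.png

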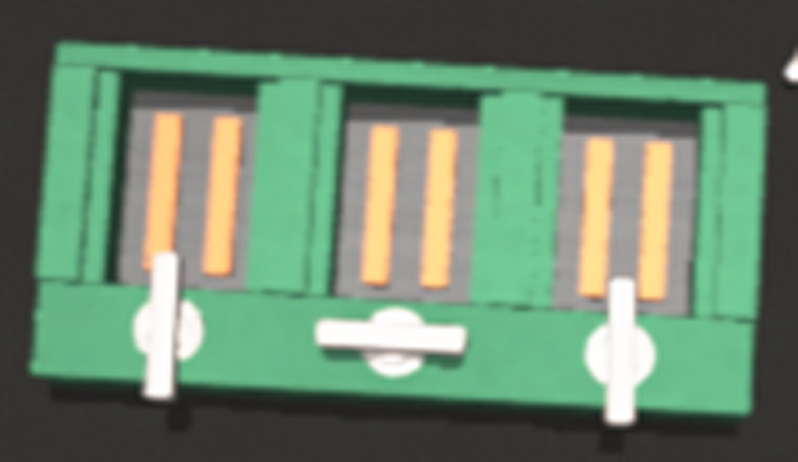

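```bash
python3 - <<'E'
from h import *
np.set_printoptions(precision=1,suppress=True)
f=lambda x,y,z:ray('top',175+x/4.2-.5+.5/4.2,155+y/4.2-.5+.5/4.2,z)
for n,x,y,z in[('backL',58,42,53),('backR',766,85,53),('frontL',32,376,0),('frontR',750,413,0),('beamedgeL',37,280,49),('beamedgeM',335,297,49),('beamedgeR',755,319,49),
('wallL',120,73,53),('wallR',700,104,53),('collarL',168,330,50),('collarM',394,342,50),('collarR',621,353,50),('wingL back',168,253,69.5),('wingR back',621,278,69.5),('wMleft',317,333,76.5),('wMright',466,340,76.5),('wMtop',392,324,76.5),
('ridge12 l',261,80,53),('ridge12 r',320,84,53),('ridge23 l',482,94,53),('r23r',563,98,53)]: print(n,f(x,y,z))
b=lambda x,y,z:ray('top',455+x/7-.43,270+y/7-.43,z)
print('stand',[b(*p) for p in((165,75,12),(548,165,12),(495,462,12),(105,370,12))])
print('handle',[b(*p) for p in((305,195,131),(693,285,131),(685,365,131),(290,265,131))])
for n,uv in(('m1',(245.5,307.1)),('m2',(382.3,307.5)),('m3',(445.7,220))): print(n,ray('top',*uv,43))
sc=cv2.cvtColor(cv2.imread('pics/scene1.png'),cv2.COLOR_BGR2RGB)
print([(np.round(cen(c),1).tolist()) for c in blobs(seg(sc,(18,70,110),(36,255,255))[190:320,180:400],8)])
print(tri((445.7,220),(207,298.6)))
s=ctrl.camera_model
for X in([434,165,43],[429,-118,43]): print(proj('scene',X))
E
```

```text
backL [709.4 289.5  53. ]
backR [697.4 -59.9  53. ]
frontL [549.1 306.2   0. ]
frontR [539.1 -58.8   0. ]
beamedgeL [591.4 294.7  49. ]
beamedgeM [586.7 149.4  49. ]
beamedgeR [581.  -56.5  49. ]
wallL [694.7 258.4  53. ]
wallR [686.9 -27.3  53. ]
collarL [568.3 229.8  50. ]
collarM [565.2 119.8  50. ]
collarR [562.5   9.   50. ]
wingL back [603.2 228.   69.5]
wingR back [596.6  10.2  69.5]
wMleft [565.5 154.5  76.5]
wMright [563.9  83.6  76.5]
wMtop [570.7 119.1  76.5]
ridge12 l [693.1 189.2  53. ]
ridge12 r [691.9 160.2  53. ]
ridge23 l [689.   80.4  53. ]
r23r [688.1  40.4  53. ]
stand [array([ 486.3, -323.8,   12. ]), array([ 461.7, -440.2,   12. ]), array([ 372.7, -422. ,   12. ]), array([ 397.5, -304.6,   12. ])]
handle [array([ 449.6, -323.7,  131. ]), array([ 427.7, -428.9,  131. ]), array([ 406.3, -426.2,  131. ]), array([ 430.7, -319.3,  131. ])]
m1 [419.8 162.   43. ]
m2 [ 425.  -116.3   43. ]
m3 [ 608.8 -247.4   43. ]
[[27.1, 108.6], [71.7, 41.1], [178.5, 18.4], [6.4, 16.9]]
[ 608.7 -247.4   43.7]
[361.7 211.3]
[251.6 232.1]
```

```bash
cat >> h.py <<'E'
STUD={1:(568.1,229.5),2:(565,119.5),3:(561.9,9.5)}; BAY={1:(642.1,227.4),2:(639,117.4),3:(635.9,7.4)}; FH=-1.6
def go(x,y,z,h=None):
    s=ctrl.read_state();R=np.array(s['ee_rot']);d=R.T@(np.array([x,y,z])-s['tcp_pos'])/10
    hd=np.degrees(np.arctan2(R[1,0],R[0,0]))
    print('shift cm',np.round(d,2),'h',round(hd,1),'turn',None if h is None else round((hd-h+180)%360-180,1),'q6',round(s['qpos'][5],1),'tcp',np.round(s['tcp_pos'],1),'F',np.round(s['force'],1),'w',round(s['gripper_width'],3))
E
```

Request:
{"fn": "jog_arm", "kwargs": {
  "targets": [
    [[3.87,1.54,0],0,45],
    [[3.87,1.54,0],0,45],
    [[3.87,1.54,0],0,45],
    [[3.87,1.54,0],0,45],
    [[3.87,1.54,0],0,45],
    [[3.87,1.54,0],0,45],
    [[3.87,1.54,0],0,45],
    [[3.87,1.54,0],0,45],
    [[3.87,1.54,0],0,45],
    [[3.87,1.54,0],0,45],
    [[3.87,1.54,0],0,45],
    [[3.87,1.54,0],0,45],
    [[3.87,1.54,0],0,45]
  ],
  "force": 60
}}

```text
clock: 1.4
tcp_pos: [569.0, 228.7, 230.8]
ee_rot: [[0.975, -0.221, -0.001], [-0.221, -0.975, -0.0], [-0.001, 0.001, -1.0]]
force: [0.6, 1.5, 0.1]
gripper_width: 0.447
finger_force: 0.0
```

Request:
{"fn": "jog_arm", "kwargs": {
  "targets": [
    [[0,0,0.6],8.44,45],
    [[0,0,0.6],8.44,45],
    [[0,0,0.6],8.44,45],
    [[0,0,0.6],8.44,45],
    [[0,0,0.6],8.44,45],
    [[0,0,0.6],8.44,45],
    [[0,0,0.6],8.44,45],
    [[0,0,0.6],8.44,45],
    [[0,0,0.6],8.44,45],
    [[0,0,0.6],8.44,45],
    [[0,0,0.6],8.44,45],
    [[0,0,0.6],8.44,45],
    [[0,0,0.6],8.44,45],
    [[0,0,0.6],8.44,45],
    [[0,0,0.6],8.44,45],
    [[0,0,0.6],8.44,45],
    [[0,0,0.6],8.44,45],
    [[0,0,0.6],8.44,45],
    [[0,0,0.6],8.44,45],
    [[0,0,0.6],8.44,45]
  ]
}}

```text
clock: 3.4
tcp_pos: [567.6, 229.9, 110.4]
ee_rot: [[-0.999, 0.033, -0.001], [0.033, 0.999, -0.0], [0.001, -0.001, -1.0]]
force: [-0.3, -0.3, 0.5]
gripper_width: 0.45
finger_force: 0.0
```

```bash
python3 -c "
from h import *
go(*STUD[1],54,-181.6)"
```

```text
shift cm [-0.06 -0.03  5.64] h 178.1 turn -0.3 q6 -128.6 tcp [567.6 229.9 110.4] F [-0.3 -0.3  0.5] w 0.45
```

Request:
{"fn": "jog_arm", "kwargs": {
  "targets": [
    [[-0.06,0,1.4],0,45],
    [[0,0,1.4],0,45],
    [[0,0,1.4],0,45],
    [[0,0,1.0],0,45],
    [[0,0,0.44],0,45],
    [[0,0,0],0,5],
    [[0,0,0],0,5],
    [[0,0,0],0,5],
    [[0,0,0],0,5],
    [[0,0,0],0,5],
    [[0,0,0],0,5]
  ]
}}

```text
clock: 4.5
tcp_pos: [568.8, 230.0, 55.5]
ee_rot: [[-1.0, 0.027, 0.001], [0.027, 1.0, 0.0], [-0.001, 0.0, -1.0]]
force: [-0.4, -1.8, 3.3]
gripper_width: 0.119
finger_force: 61.5
```

```bash
python3 -c "
from h import *
go(*STUD[1],54,-181.6)
im=snap('top');cv2.imwrite('pics/g1.png',cv2.cvtColor(cv2.resize(im[140:330,150:470],None,fx=2,fy=2),cv2.COLOR_RGB2BGR))"
```

```text
shift cm [ 0.07 -0.05  0.15] h 178.4 turn 0.0 q6 -128.2 tcp [568.8 230.   55.5] F [-0.4 -1.8  3.3] w 0.119
```

View pics/g1.png

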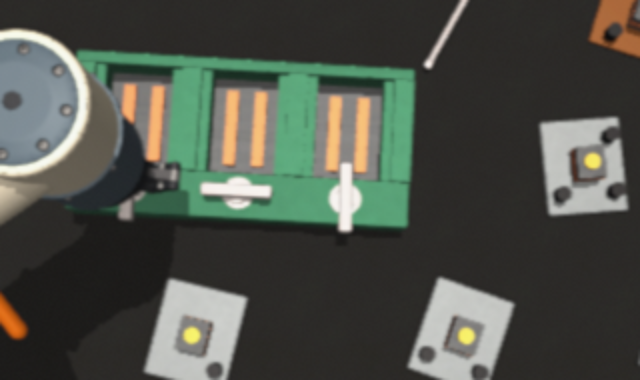

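The view shows the left wing held in the gripper (width 0.119, 61 N), with the other two wings unchanged.

Request:
{"fn": "jog_arm", "kwargs": {
  "targets": [
    [[0,0,0.12],0,5],
    [[0,0,0.1],0,5],
    [[0,0,0],0,5]
  ]
}}

```text
clock: 4.85
tcp_pos: [568.9, 230.0, 54.1]
ee_rot: [[-1.0, 0.027, 0.001], [0.027, 1.0, 0.0], [-0.001, 0.0, -1.0]]
force: [-3.5, -1.2, 9.3]
gripper_width: 0.121
finger_force: 62.3
```

Request:
{"fn": "jog_arm", "kwargs": {
  "targets": [
    [[0,0,0],-6,5],
    [[0,0,0],-6,5],
    [[0,0,0],-6,5],
    [[0,0,0],-6,5],
    [[0,0,0],-6,5],
    [[0,0,0],-6,5],
    [[0,0,0],-6,5],
    [[0,0,0],-6,5],
    [[0,0,0],-6,5],
    [[0,0,0],-6,5],
    [[0,0,0],-6,5],
    [[0,0,0],-6,5],
    [[0,0,0],-6,5],
    [[0,0,0],-6,5],
    [[0,0,0],-6,5],
    [[0,0,0],0,5]
  ]
}}

```text
clock: 6.45
tcp_pos: [567.8, 231.0, 53.9]
ee_rot: [[-0.025, -1.0, -0.0], [-1.0, 0.025, 0.002], [-0.002, 0.0, -1.0]]
force: [-5.7, 2.4, 9.7]
gripper_width: 0.121
finger_force: 62.5
```

Request:
{"fn": "jog_arm", "kwargs": {
  "targets": [
    [[0,0,-0.3],0,5],
    [[0,0,-0.3],0,5],
    [[0,0,-0.2],0,5],
    [[0,0,0],0,45],
    [[0,0,0],0,45],
    [[0,0,0],0,45],
    [[0,0,-2],0,45],
    [[0,0,-3],0,45],
    [[0,0,0],0,45]
  ]
}}

```text
clock: 7.35
tcp_pos: [571.2, 230.8, 115.0]
ee_rot: [[-0.027, -1.0, 0.007], [-1.0, 0.027, 0.003], [-0.003, -0.007, -1.0]]
force: [0.3, -0.5, 0.3]
gripper_width: 0.452
finger_force: 0.0
```

```bash
python3 -c "
from h import *
im=snap('top')
go(*STUD[3],110,-181.6)"
```

```text
shift cm [22.12  0.21  0.22] h -91.6 turn 90.0 q6 -38.2 tcp [570.  230.6 112.8] F [-0.7 -0.4 -0.4] w 0.447
```

Request:
{"fn": "jog_arm", "kwargs": {
  "targets": [
    [[3.68,0.04,0],0,45],
    [[3.68,0.04,0],8,45],
    [[3.6,0.6,0],0,45],
    [[3.6,0.6,0],0,45],
    [[3.6,0.6,0],0,45],
    [[3.63,0.6,0],0,45],
    [[0,0,0],8.2,45],
    [[0,0,0],8.2,45],
    [[0,0,0],8.2,45],
    [[0,0,0],8.2,45],
    [[0,0,0],8.2,45],
    [[0,0,0],8.2,45],
    [[0,0,0],8.2,45],
    [[0,0,0],8.2,45],
    [[0,0,0],8.2,45],
    [[0,0,0],8.2,45],
    [[0,0,0],0,45]
  ]
}}

```text
clock: 9.1
tcp_pos: [517.6, 17.9, 109.8]
ee_rot: [[-1.0, 0.029, -0.001], [0.029, 1.0, -0.0], [0.001, -0.0, -1.0]]
force: [-0.1, -0.5, -0.1]
gripper_width: 0.456
finger_force: 0.0
```

```bash
python3 -c "
from h import *
go(*STUD[3],55,-181.6)"
```

```text
shift cm [-4.46 -0.71  5.47] h 178.3 turn -0.1 q6 -111.0 tcp [517.6  17.9 109.8] F [-0.1 -0.5 -0.1] w 0.456
```

Request:
{"fn": "jog_arm", "kwargs": {
  "targets": [
    [[-2.2,-0.35,0],0,45],
    [[-2.26,-0.36,0.5],0,45],
    [[0,0,1.4],0,45],
    [[0,0,1.4],0,45],
    [[0,0,1.4],0,45],
    [[0,0,0.77],0,45],
    [[0,0,0],0,45],
    [[0,0,0],0,5],
    [[0,0,0],0,5],
    [[0,0,0],0,5],
    [[0,0,0],0,5],
    [[0,0,0],0,5]
  ]
}}

```text
clock: 10.3
tcp_pos: [563.0, 9.9, 57.0]
ee_rot: [[-1.0, 0.027, 0.002], [0.027, 1.0, 0.0], [-0.002, 0.0, -1.0]]
force: [-1.2, 0.1, 6.0]
gripper_width: 0.12
finger_force: 62.6
```

Request:
{"fn": "jog_arm", "kwargs": {
  "targets": [
    [[0,0,0.12],0,5],
    [[0,0,0.1],0,5],
    [[0,0,0],0,5]
  ]
}}

```text
clock: 10.6
tcp_pos: [563.1, 9.9, 55.2]
ee_rot: [[-1.0, 0.027, 0.002], [0.027, 1.0, 0.0], [-0.002, 0.0, -1.0]]
force: [-2.7, 0.7, 10.1]
gripper_width: 0.118
finger_force: 63.0
```

Request:
{"fn": "jog_arm", "kwargs": {
  "targets": [
    [[0,0,0],-6,5],
    [[0,0,0],-6,5],
    [[0,0,0],-6,5],
    [[0,0,0],-6,5],
    [[0,0,0],-6,5],
    [[0,0,0],-6,5],
    [[0,0,0],-6,5],
    [[0,0,0],-6,5],
    [[0,0,0],-6,5],
    [[0,0,0],-6,5],
    [[0,0,0],-6,5],
    [[0,0,0],-6,5],
    [[0,0,0],-6,5],
    [[0,0,0],-6,5],
    [[0,0,0],-6,5],
    [[0,0,0],0,5]
  ]
}}

```text
clock: 12.2
tcp_pos: [560.8, 12.2, 54.2]
ee_rot: [[-0.025, -1.0, -0.002], [-1.0, 0.025, 0.004], [-0.004, 0.002, -1.0]]
force: [-8.1, 10.4, 11.2]
gripper_width: 0.118
finger_force: 63.3
```

Request:
{"fn": "jog_arm", "kwargs": {
  "targets": [
    [[0,0,-0.3],0,5],
    [[0,0,-0.3],0,5],
    [[0,0,-0.2],0,5],
    [[0,0,0],0,45],
    [[0,0,0],0,45],
    [[0,0,0],0,45],
    [[0,0,-2],0,60],
    [[0,0,-3],0,60],
    [[0,0,0],0,60]
  ]
}}

```text
clock: 13.1
tcp_pos: [565.2, 9.6, 115.9]
ee_rot: [[-0.027, -1.0, 0.008], [-1.0, 0.027, 0.0], [-0.0, -0.008, -1.0]]
force: [0.1, -0.2, -0.4]
gripper_width: 0.6
finger_force: 0.0
```

```bash
python3 - <<'E'
from h import *
im=snap('top')
print('discs',[(np.round(cen(c),1).tolist(),np.round(ray('top',*cen(c),43),1).tolist()) for c in blobs(seg(im,(24,120,120),(34,255,255)),15)])
cv2.imwrite('pics/g2.png',cv2.cvtColor(cv2.resize(im[140:330,150:470],None,fx=2,fy=2),cv2.COLOR_RGB2BGR))
go(425,-116.3,110,-198.3)
E
```

```text
discs [([454.1, 379.4], [284.3, -262.8, 43.0]), ([382.5, 307.5], [425.0, -116.7, 43.0]), ([446.2, 220.0], [608.9, -248.4, 43.0]), ([476.7, 144.2], [773.2, -314.3, 43.0])]
shift cm [12.98 13.55  0.3 ] h -91.6 turn 106.7 q6 -18.5 tcp [564.    9.8 113.7] F [-0.6  0.3 -0.7] w 0.603
```

View pics/g2.png

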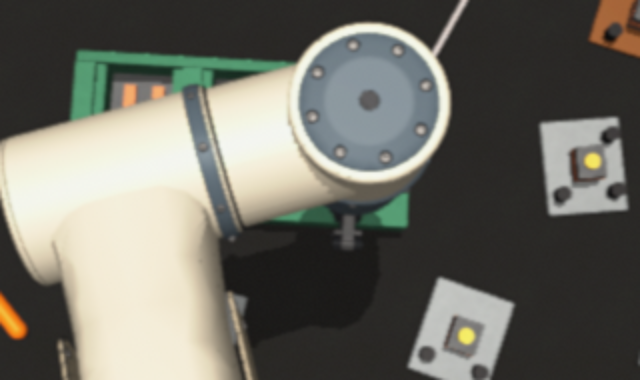

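The view has the arm over the frame; module 2 is still at (382,307) and module 3 at (446,220), both unmoved.

Request:
{"fn": "jog_arm", "kwargs": {
  "targets": [
    [[2.6,2.71,0],0,60],
    [[2.6,2.71,0],0,60],
    [[2.6,2.71,0],0,60],
    [[2.6,2.71,0],0,60],
    [[2.58,2.71,0],0,60],
    [[0,0,0.4],8.2,60],
    [[0,0,0.4],8.2,60],
    [[0,0,0.4],8.2,60],
    [[0,0,0.4],8.2,60],
    [[0,0,0.4],8.2,60],
    [[0,0,0.4],8.2,60],
    [[0,0,0.4],8.2,60],
    [[0,0,0.4],8.2,60],
    [[0,0,0.4],8.2,60],
    [[0,0,0.4],8.2,60],
    [[0,0,0.4],8.2,60],
    [[0,0,0.4],8.2,60],
    [[0,0,0.2],8.3,60],
    [[0,0,0],0,60]
  ]
}}

```text
clock: 15.05
tcp_pos: [422.6, -116.4, 60.8]
ee_rot: [[-0.949, 0.315, -0.002], [0.315, 0.949, -0.0], [0.002, -0.001, -1.0]]
force: [0.6, 0.3, -0.2]
gripper_width: 0.601
finger_force: 0.0
```

```bash
python3 - <<'E'
from h import *
go(425,-116.5,16,-198.3)
E
```

```text
shift cm [-0.24  0.07  4.48] h 161.6 turn -0.1 q6 -113.6 tcp [ 422.6 -116.4   60.8] F [ 0.6  0.3 -0.2] w 0.601
```

Request:
{"fn": "jog_arm", "kwargs": {
  "targets": [
    [[-0.24,0.07,1.2],0,60],
    [[0,0,1.2],0,60],
    [[0,0,1.2],0,60],
    [[0,0,0.85],0,60],
    [[0,0,0],0,60],
    [[0,0,0],0,20],
    [[0,0,0],0,20],
    [[0,0,0],0,20],
    [[0,0,0],0,20],
    [[0,0,-0.5],0,20],
    [[0,0,-2],0,20],
    [[0,0,-3],0,20],
    [[0,0,-4],0,20],
    [[0,0,0],0,20],
    [[0,0,0],0,20]
  ]
}}

```text
clock: 16.55
tcp_pos: [425.8, -115.9, 112.4]
ee_rot: [[-0.949, 0.314, 0.001], [0.314, 0.949, 0.001], [-0.001, 0.001, -1.0]]
force: [-0.6, 0.5, -3.4]
gripper_width: 0.337
finger_force: 60.0
```

```bash
python3 - <<'E'
from h import *
go(*BAY[2],110,-181.6)
E
```

```text
shift cm [-12.92  28.85   0.29] h 161.7 turn -16.7 q6 -113.5 tcp [ 425.8 -115.9  112.4] F [-0.6  0.5 -3.4] w 0.337
```

Request:
{"fn": "jog_arm", "kwargs": {
  "targets": [
    [[-1.29,2.885,0],0,20],
    [[-1.29,2.885,0],0,20],
    [[-1.29,2.885,0],0,20],
    [[-1.29,2.885,0],0,20],
    [[-1.29,2.885,0],0,20],
    [[-1.29,2.885,0],0,20],
    [[-1.29,2.885,0],0,20],
    [[-1.29,2.885,0],0,20],
    [[-1.29,2.885,0],0,20],
    [[-1.29,2.885,0],0,20],
    [[0,0,0],-5.6,20],
    [[0,0,0],-5.6,20],
    [[0,0,0],-5.5,20],
    [[0,0,0],0,20],
    [[0,0,0],0,20]
  ]
}}

```text
clock: 18.05
tcp_pos: [637.9, 117.0, 110.3]
ee_rot: [[-1.0, 0.03, -0.003], [0.03, 1.0, -0.001], [0.003, -0.001, -1.0]]
force: [0.3, 0.5, -3.8]
gripper_width: 0.338
finger_force: 60.3
```

```bash
python3 - <<'E'
from h import *
go(*BAY[2],61,-181.6)
im=snap('scene')
cv2.imwrite('pics/g3.png',cv2.cvtColor(cv2.resize(im[150:330,240:480],None,fx=3,fy=3),cv2.COLOR_RGB2BGR))
E
```

```text
shift cm [-0.12  0.05  4.93] h 178.3 turn -0.1 q6 -115.9 tcp [637.9 117.  110.3] F [ 0.3  0.5 -3.8] w 0.338
```

View pics/g3.png

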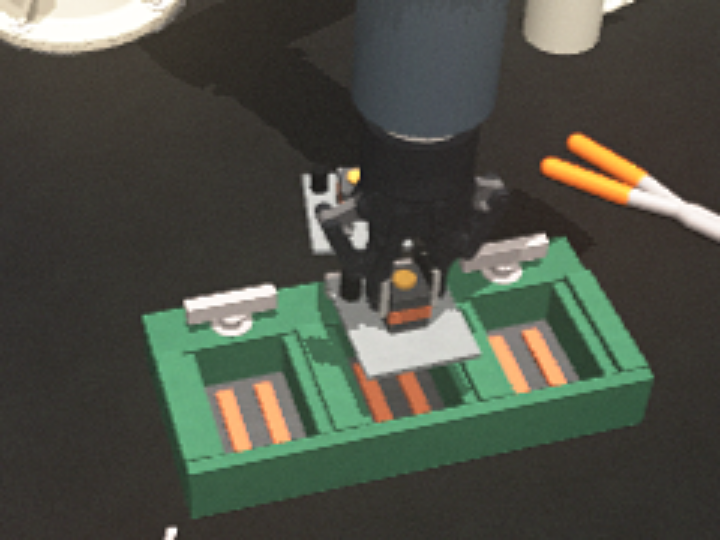

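```bash
python3 - <<'E'
from h import *
im=snap('scene')
for c in blobs(seg(im,(15,90,90),(36,255,255))[225:262,355:395],6): 
    u,v=cen(c);print(u+355,v+225,cv2.contourArea(c),ray('scene',u+355,v+225,137))
E
```

```text
374.5147058823529 242.58333333333334 34.0 [639.87201327 115.47425168 137.        ]
```

Both outer wings now stand unlocked, and module 2 hangs over the middle bay with its disc at about (640,115.5).

Request:
{"fn": "jog_arm", "kwargs": {
  "targets": [
    [[0.05,0.06,1.2],0,20],
    [[0,0,1.2],0,20],
    [[0,0,1.0],0,20],
    [[0,0,0.7],0,20],
    [[0,0,0.4],0,20],
    [[0,0,0.3],0,20],
    [[0,0,0.1],0,20],
    [[0,0,0],0,20]
  ]
}}

```text
clock: 18.95
tcp_pos: [638.6, 117.9, 63.5]
ee_rot: [[-1.0, 0.027, 0.0], [0.027, 1.0, 0.0], [-0.0, 0.0, -1.0]]
force: [-0.6, -0.9, -3.2]
gripper_width: 0.334
finger_force: 60.4
```

Request:
{"fn": "jog_arm", "kwargs": {
  "targets": [
    [[0,0,0.1],0,20],
    [[0,0,0.1],0,20],
    [[0,0,0],0,20]
  ]
}}

```text
clock: 19.25
tcp_pos: [638.8, 117.9, 63.1]
ee_rot: [[-1.0, 0.027, 0.002], [0.027, 1.0, 0.0], [-0.002, 0.0, -1.0]]
force: [-3.3, -0.2, 4.4]
gripper_width: 0.336
finger_force: 61.4
```

Request:
{"fn": "jog_arm", "kwargs": {
  "targets": [
    [[0,0,0],0,55],
    [[0,0,0],0,55],
    [[0,0,0],0,55],
    [[0,0,-2],0,55],
    [[0,0,-3.5],0,45],
    [[0,0,0],-8.4,45],
    [[0,0,0],-8.4,45],
    [[0,0,0],-8.4,45],
    [[0,0,0],-8.4,45],
    [[0,0,0],-8.4,45],
    [[0,0,0],-8.4,45],
    [[0,0,0],-8.4,45],
    [[0,0,0],-8.4,45],
    [[0,0,0],-8.4,45],
    [[0,0,0],-8.4,45],
    [[0,0,0],-6,45],
    [[0,0,0],0,45]
  ]
}}

```text
clock: 20.95
tcp_pos: [638.5, 117.8, 116.2]
ee_rot: [[-0.026, -1.0, 0.0], [-1.0, 0.026, -0.0], [0.0, -0.0, -1.0]]
force: [0.2, -0.5, 0.4]
gripper_width: 0.45
finger_force: 0.0
```

```bash
python3 - <<'E'
from h import *
go(*STUD[2],61,-91.6)
im=snap('scene')
for c in blobs(seg(im,(15,90,90),(36,255,255))[225:282,345:395],6): 
    u,v=cen(c);print(u+345,v+225,cv2.contourArea(c),ray('scene',u+345,v+225,88))
E
```

```text
shift cm [0.02 7.35 5.52] h -91.5 turn 0.1 q6 -25.7 tcp [638.5 117.8 116.2] F [ 0.2 -0.5  0.4] w 0.45
373.2327044025157 258.7672955974843 26.5 [639.94973405 115.81256285  88.        ]
```

Request:
{"fn": "jog_arm", "kwargs": {
  "targets": [
    [[0,3.7,0],0,40],
    [[0,3.65,0],0,40],
    [[0,0,1.5],0,40],
    [[0,0,1.5],0,40],
    [[0,0,1.5],0,40],
    [[0,0,0.9],0,40],
    [[0,0,0],0,40],
    [[0,0,0],0,40],
    [[0,0,0],0,5],
    [[0,0,0],0,5],
    [[0,0,0],0,5],
    [[0,0,0],0,5],
    [[0,0,0],0,5]
  ]
}}

```text
clock: 22.3
tcp_pos: [564.4, 120.0, 62.7]
ee_rot: [[-0.028, -1.0, -0.001], [-1.0, 0.028, 0.0], [-0.0, 0.001, -1.0]]
force: [-5.8, 0.9, 4.7]
gripper_width: 0.122
finger_force: 61.3
```

Request:
{"fn": "jog_arm", "kwargs": {
  "targets": [
    [[0,0,0.3],0,5],
    [[0,0,0.3],0,5],
    [[0,0,0.2],0,5],
    [[0,0,0],0,5]
  ]
}}

```text
clock: 22.7
tcp_pos: [564.4, 120.0, 55.2]
ee_rot: [[-0.027, -1.0, -0.0], [-1.0, 0.027, 0.0], [-0.0, 0.0, -1.0]]
force: [-7.1, 1.3, 8.2]
gripper_width: 0.121
finger_force: 61.9
```

Request:
{"fn": "jog_arm", "kwargs": {
  "targets": [
    [[0,0.05,0.1],0,5],
    [[0,0,0.1],0,5],
    [[0,0,0],0,5]
  ]
}}

```text
clock: 23.0
tcp_pos: [564.3, 120.0, 53.7]
ee_rot: [[-0.027, -1.0, 0.001], [-1.0, 0.027, 0.0], [-0.0, -0.001, -1.0]]
force: [-6.3, 2.0, 10.2]
gripper_width: 0.124
finger_force: 62.0
```

Request:
{"fn": "jog_arm", "kwargs": {
  "targets": [
    [[0,0,0],6,5],
    [[0,0,0],6,5],
    [[0,0,0],6,5],
    [[0,0,0],6,5],
    [[0,0,0],6,5],
    [[0,0,0],6,5],
    [[0,0,0],6,5],
    [[0,0,0],6,5],
    [[0,0,0],6,5],
    [[0,0,0],6,5],
    [[0,0,0],6,5],
    [[0,0,0],6,5],
    [[0,0,0],6,5],
    [[0,0,0],6,5],
    [[0,0,0],6,5],
    [[0,0,0],2,5],
    [[0,0,0],0,5]
  ]
}}

```text
clock: 24.7
tcp_pos: [564.3, 119.8, 54.8]
ee_rot: [[-0.998, 0.061, 0.001], [0.061, 0.998, -0.0], [-0.001, -0.0, -1.0]]
force: [-9.6, 0.8, 15.9]
gripper_width: 0.125
finger_force: 63.0
```

Request:
{"fn": "jog_arm", "kwargs": {
  "targets": [
    [[0,0,0],-2,5],
    [[0,0,0],0,35],
    [[0,0,0],0,35],
    [[0,0,0],0,35],
    [[0,0,-2.5],0,35],
    [[0,0,-3.5],0,35],
    [[0,0,-3],0,60],
    [[0,-4,0],0,60],
    [[0,-4,0],0,60],
    [[0,-4,0],0,60],
    [[0,-4,0],0,60],
    [[0,-4,0],0,60],
    [[0,0,0],0,60]
  ]
}}

```text
clock: 26.0
tcp_pos: [558.5, -84.2, 142.0]
ee_rot: [[-0.999, 0.032, -0.001], [0.032, 0.999, -0.001], [0.001, -0.001, -1.0]]
force: [-0.2, 0.6, 0.2]
gripper_width: 0.601
finger_force: 0.0
```

```bash
python3 - <<'E'
from h import *
im=snap('top')
print('discs',[(np.round(cen(c),1).tolist(),np.round(ray('top',*cen(c),43),1).tolist()) for c in blobs(seg(im,(24,120,120),(34,255,255)),15)])
g=seg(im,(0,0,120),(179,60,215))
for c in blobs(g,1200,2500):
    pts=np.array([ray('top',*p,5)[:2] for p in c[:,0]],np.float32)
    print('grey',np.round(cen(c)),cv2.contourArea(c),cv2.minAreaRect(pts))
cv2.imwrite('pics/g4.png',cv2.cvtColor(cv2.resize(im[140:330,150:470],None,fx=2.4,fy=2.4),cv2.COLOR_RGB2BGR))
go(608.9,-248,110,-174.2)
E
```

```text
discs [([453.8, 379.4], [284.3, -262.2, 43.0]), ([476.8, 144.2], [773.3, -314.7, 43.0])]
grey [ 22. 169.] 1332.0 ((702.0677490234375, 654.0054931640625), (65.81761169433594, 115.11727905273438), 29.71539878845215)
shift cm [ -5.53 -16.4    3.2 ] h 178.2 turn -7.6 q6 -99.3 tcp [558.8 -82.3 142. ] F [-0.  -0.7  0.7] w 0.607
```

View pics/g4.png

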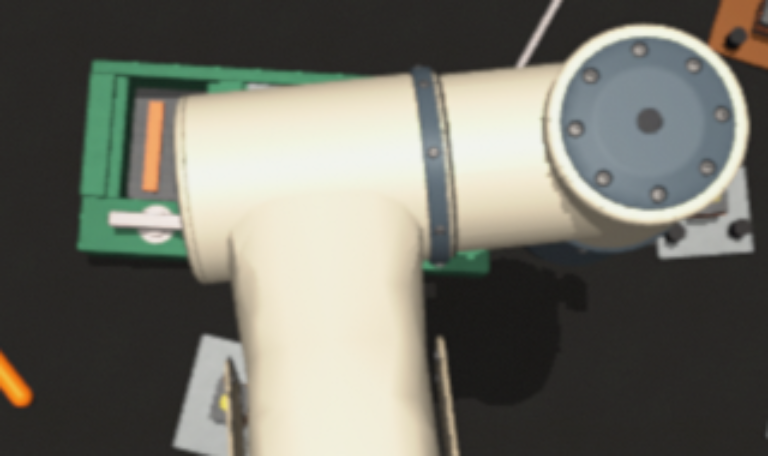

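The arm hides the middle stud from the top camera, so I'll check it in the scene view.

```bash
python3 - <<'E'
from h import *
im=snap('scene')
cv2.imwrite('pics/g5.png',cv2.cvtColor(cv2.resize(im[190:340,170:470],None,fx=2.6,fy=2.6),cv2.COLOR_RGB2BGR))
for c in blobs(seg(im,(15,90,90),(36,255,255))[280:312,185:230],6): 
    u,v=cen(c);print(u+185,v+280,cv2.contourArea(c),ray('scene',u+185,v+280,43))
E
```

```text
207.21645021645023 298.8874458874459 38.5 [ 608.91799693 -247.21648357   43.        ]
```

View pics/g5.png

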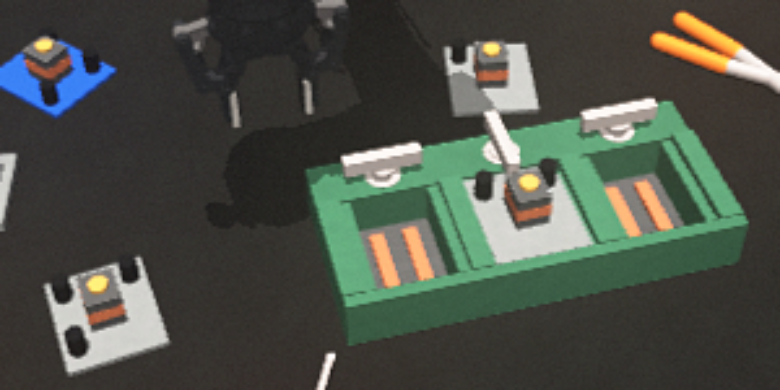

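The middle bay's wing points over module 2, so it is locked. Module 3 is unmoved, with its disc at (207,299).

Request:
{"fn": "jog_arm", "kwargs": {
  "targets": [
    [[-1.1,-3.28,0],0,60],
    [[-1.1,-3.28,0],0,60],
    [[-1.1,-3.28,0],0,60],
    [[-1.1,-3.28,0],0,60],
    [[-1.13,-3.28,0],0,60],
    [[0,0,2.5],-3.8,60],
    [[0,0,2.5],-3.8,60],
    [[0,0,2.5],0,60],
    [[0,0,0],0,60],
    [[0,0,0],0,60]
  ]
}}

```text
clock: 27.1
tcp_pos: [610.2, -244.9, 67.6]
ee_rot: [[-0.994, -0.106, -0.001], [-0.106, 0.994, -0.001], [0.001, -0.001, -1.0]]
force: [-0.3, -1.0, 1.1]
gripper_width: 0.597
finger_force: 0.0
```

```bash
python3 - <<'E'
from h import *
go(608.8,-247.6,16,-174.2)
E
```

```text
shift cm [ 0.17 -0.26  5.16] h -173.9 turn 0.3 q6 -75.6 tcp [ 610.2 -244.9   67.6] F [-0.3 -1.   1.1] w 0.597
```

Request:
{"fn": "jog_arm", "kwargs": {
  "targets": [
    [[0.1,-0.26,1.2],0,60],
    [[0,0,1.2],0,60],
    [[0,0,1.2],0,60],
    [[0,0,1.0],0,60],
    [[0,0,0.55],0,60],
    [[0,0,0],0,60],
    [[0,0,0],0,20],
    [[0,0,0],0,20],
    [[0,0,0],0,20],
    [[0,0,0],0,20],
    [[0,0,-0.5],0,20],
    [[0,0,-2],0,20],
    [[0,0,-3],0,20],
    [[0,0,-4],0,20],
    [[0,0,0],0,20],
    [[0,0,0],0,20]
  ]
}}

```text
clock: 28.7
tcp_pos: [609.1, -248.0, 111.1]
ee_rot: [[-0.995, -0.105, 0.001], [-0.105, 0.995, 0.001], [-0.001, 0.001, -1.0]]
force: [-0.7, 0.2, -4.7]
gripper_width: 0.337
finger_force: 61.0
```

```bash
python3 - <<'E'
from h import *
go(*BAY[3],110,-181.6)
E
```

```text
shift cm [-5.34 25.12  0.13] h -174.0 turn 7.6 q6 -75.4 tcp [ 609.1 -248.   111.1] F [-0.7  0.2 -4.7] w 0.337
```

Request:
{"fn": "jog_arm", "kwargs": {
  "targets": [
    [[-0.67,3.14,0],0,20],
    [[-0.67,3.14,0],0,20],
    [[-0.67,3.14,0],0,20],
    [[-0.67,3.14,0],0,20],
    [[-0.67,3.14,0],0,20],
    [[-0.67,3.14,0],0,20],
    [[-0.66,3.14,0],0,20],
    [[-0.66,3.14,0],0,20],
    [[0,0,0],3.8,20],
    [[0,0,0],3.8,20],
    [[0,0,0],0,20],
    [[0,0,0],0,20],
    [[0,0,0],0,20]
  ]
}}

```text
clock: 30.0
tcp_pos: [635.2, 6.9, 109.9]
ee_rot: [[-1.0, 0.027, -0.002], [0.027, 1.0, -0.0], [0.002, -0.0, -1.0]]
force: [0.5, -0.2, -4.1]
gripper_width: 0.34
finger_force: 61.1
```

```bash
python3 - <<'E'
from h import *
go(*BAY[3],63,-181.6)
im=snap('scene')
u0,v0=proj('scene',[635.9,7.4,137]).astype(int);print(u0,v0)
for c in blobs(seg(im,(15,90,90),(36,255,255))[v0-14:v0+14,u0-14:u0+14],6): 
    u,v=cen(c);print(cv2.contourArea(c),ray('scene',u+u0-14,v+v0-14,137))
E
```

```text
shift cm [-0.07  0.06  4.69] h 178.5 turn 0.1 q6 -106.2 tcp [635.2   6.9 109.9] F [ 0.5 -0.2 -4.1] w 0.34
324 251
39.0 [635.90146601   5.73207078 137.        ]
```

Request:
{"fn": "jog_arm", "kwargs": {
  "targets": [
    [[0,0.06,1.2],0,20],
    [[0,0,1.2],0,20],
    [[0,0,1.0],0,20],
    [[0,0,0.7],0,20],
    [[0,0,0.4],0,20],
    [[0,0,0.3],0,20],
    [[0,0,0.1],0,20],
    [[0,0,0.1],0,20],
    [[0,0,0],0,20],
    [[0,0,0],0,20]
  ]
}}

```text
clock: 31.05
tcp_pos: [635.9, 7.8, 61.6]
ee_rot: [[-1.0, 0.027, 0.001], [0.027, 1.0, 0.0], [-0.001, 0.0, -1.0]]
force: [-2.8, 0.7, 1.2]
gripper_width: 0.336
finger_force: 61.7
```

Seated on the ledges. Next: release, turn and go to stud 3.

Request:
{"fn": "jog_arm", "kwargs": {
  "targets": [
    [[0,0,0],0,55],
    [[0,0,0],0,55],
    [[0,0,0],0,55],
    [[0,0,-2],0,55],
    [[0,0,-3.5],0,45],
    [[0,0,0],-8.4,45],
    [[0,0,0],-8.4,45],
    [[0,0,0],-8.4,45],
    [[0,0,0],-8.4,45],
    [[0,0,0],-8.4,45],
    [[0,0,0],-8.4,45],
    [[0,0,0],-8.4,45],
    [[0,0,0],-8.4,45],
    [[0,0,0],-8.4,45],
    [[0,0,0],-8.4,45],
    [[0,0,0],-6,45],
    [[0,0,0],0,45]
  ]
}}

```text
clock: 32.75
tcp_pos: [636.0, 7.8, 115.9]
ee_rot: [[-0.026, -1.0, 0.001], [-1.0, 0.026, -0.0], [-0.0, -0.001, -1.0]]
force: [-0.5, 0.5, 0.4]
gripper_width: 0.451
finger_force: 0.0
```

```bash
python3 - <<'E'
from h import *
go(561.5,9.8,61,-91.6)
im=snap('scene')
u0,v0=proj('scene',[635.9,7.4,88]).astype(int)
for c in blobs(seg(im,(15,90,90),(36,255,255))[v0-14:v0+14,u0-14:u0+14],6): 
    u,v=cen(c);print(cv2.contourArea(c),ray('scene',u+u0-14,v+v0-14,88))
E
```

```text
shift cm [-0.    7.46  5.49] h -91.5 turn 0.1 q6 -16.3 tcp [636.    7.8 115.9] F [-0.5  0.5  0.4] w 0.451
21.0 [638.36161361   5.36790943  88.        ]
```

Request:
{"fn": "jog_arm", "kwargs": {
  "targets": [
    [[0,3.73,0],0,40],
    [[0,3.73,0],0,40],
    [[0,0,1.5],0,40],
    [[0,0,1.5],0,40],
    [[0,0,1.5],0,40],
    [[0,0,0.9],0,40],
    [[0,0,0],0,40],
    [[0,0,0],0,40],
    [[0,0,0],0,5],
    [[0,0,0],0,5],
    [[0,0,0],0,5],
    [[0,0,0],0,5],
    [[0,0,0],0,5]
  ]
}}

```text
clock: 34.1
tcp_pos: [560.7, 9.9, 62.0]
ee_rot: [[-0.028, -1.0, -0.001], [-1.0, 0.028, 0.0], [-0.0, 0.001, -1.0]]
force: [-4.2, 1.9, 5.2]
gripper_width: 0.119
finger_force: 61.4
```

Request:
{"fn": "jog_arm", "kwargs": {
  "targets": [
    [[0,0,0.3],0,5],
    [[0,0,0.3],0,5],
    [[0,0,0.3],0,5],
    [[0,0,0.1],0,5],
    [[0,0,0],0,5],
    [[0,0,0],0,5]
  ]
}}

```text
clock: 34.7
tcp_pos: [560.8, 9.9, 52.7]
ee_rot: [[-0.027, -1.0, -0.0], [-1.0, 0.027, -0.0], [0.0, 0.0, -1.0]]
force: [-7.3, 2.0, 11.1]
gripper_width: 0.124
finger_force: 62.2
```

Request:
{"fn": "jog_arm", "kwargs": {
  "targets": [
    [[0,0,-0.08],0,5],
    [[0,0,0],0,5]
  ]
}}

```text
clock: 34.9
tcp_pos: [560.8, 9.9, 53.5]
ee_rot: [[-0.027, -1.0, -0.0], [-1.0, 0.027, -0.0], [0.0, 0.0, -1.0]]
force: [-7.5, 2.0, 9.9]
gripper_width: 0.122
finger_force: 62.2
```

Request:
{"fn": "jog_arm", "kwargs": {
  "targets": [
    [[0,0,0],6,5],
    [[0,0,0],6,5],
    [[0,0,0],6,5],
    [[0,0,0],6,5],
    [[0,0,0],6,5],
    [[0,0,0],6,5],
    [[0,0,0],6,5],
    [[0,0,0],6,5],
    [[0,0,0],6,5],
    [[0,0,0],6,5],
    [[0,0,0],6,5],
    [[0,0,0],6,5],
    [[0,0,0],6,5],
    [[0,0,0],6,5],
    [[0,0,0],6,5],
    [[0,0,0],2,5],
    [[0,0,0],0,5]
  ]
}}

```text
clock: 36.6
tcp_pos: [560.6, 9.8, 54.3]
ee_rot: [[-0.998, 0.061, -0.0], [0.061, 0.998, -0.001], [0.0, -0.001, -1.0]]
force: [-11.1, 2.6, 16.3]
gripper_width: 0.119
finger_force: 63.1
```

Same behaviour as stud 2. Next: release, then head for module 1.

Request:
{"fn": "jog_arm", "kwargs": {
  "targets": [
    [[0,0,0],-2,5],
    [[0,0,0],0,35],
    [[0,0,0],0,35],
    [[0,0,0],0,35],
    [[0,0,-2.5],0,35],
    [[0,0,-3.5],0,35],
    [[0,0,-2],0,60],
    [[2.5,0,0],0,60],
    [[2.5,0,0],0,60],
    [[2.5,0,0],0,60],
    [[2.5,0,0],0,60],
    [[0,0,0],0,60]
  ]
}}

```text
clock: 37.8
tcp_pos: [459.1, 12.4, 132.6]
ee_rot: [[-1.0, 0.027, -0.0], [0.027, 1.0, 0.0], [0.0, 0.0, -1.0]]
force: [1.3, 0.4, 1.1]
gripper_width: 0.601
finger_force: 0.0
```

```bash
python3 - <<'E'
from h import *
im=snap('top');sc=snap('scene')
for c in blobs(seg(im,(24,120,120),(34,255,255)),15): 
    print('disc',np.round(ray('top',*cen(c),43),1))
g=seg(im,(0,0,120),(179,60,215))
for c in blobs(g,1200,2500):
    pts=np.array([ray('top',*p,5)[:2] for p in c[:,0]],np.float32)
    print('grey',np.round(cen(c)),cv2.contourArea(c),cv2.minAreaRect(pts))
cv2.imwrite('pics/g6.png',cv2.cvtColor(cv2.resize(sc[190:340,170:470],None,fx=2.6,fy=2.6),cv2.COLOR_RGB2BGR))
go(419.9,162,110,-192.7)
E
```

```text
disc [ 284.3 -262.8   43. ]
disc [644.3   6.   43. ]
disc [650.5 118.3  43. ]
disc [ 773.4 -314.4   43. ]
grey [272. 200.] 1991.0 ((619.955322265625, 119.01959991455078), (89.61830139160156, 168.0074005126953), 88.79594421386719)
shift cm [ 4.57 14.82  2.28] h 178.5 turn 11.2 q6 -112.7 tcp [461.5  12.6 132.8] F [ 0.1  0.2 -0.2] w 0.598
```

View pics/g6.png

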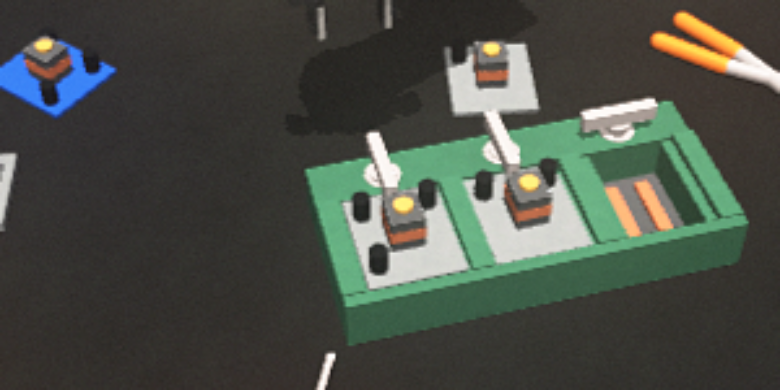

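Studs 2 and 3 are locked over their modules. Module 1 is still at its first place, (359,208) in the scene image.

Request:
{"fn": "jog_arm", "kwargs": {
  "targets": [
    [[1.14,3.7,0],0,60],
    [[1.14,3.7,0],0,60],
    [[1.14,3.7,0],0,60],
    [[1.15,3.72,0],0,60],
    [[0,0,2.2],5.6,60],
    [[0,0,2.2],5.6,60],
    [[0,0,2.2],0,60],
    [[0,0,0],0,60],
    [[0,0,0],0,60]
  ]
}}

```text
clock: 38.8
tcp_pos: [420.4, 162.1, 66.8]
ee_rot: [[-0.975, 0.221, 0.0], [0.221, 0.975, -0.001], [-0.0, -0.001, -1.0]]
force: [-0.9, 0.4, 0.4]
gripper_width: 0.597
finger_force: 0.0
```

```bash
python3 - <<'E'
from h import *
go(420,162,16,-192.7)
im=snap('scene');u0,v0=359,208
for c in blobs(seg(im,(15,90,90),(36,255,255))[v0-14:v0+14,u0-14:u0+14],6): 
    u,v=cen(c);print(cv2.contourArea(c),ray('scene',u+u0-14,v+v0-14,43))
E
```

```text
shift cm [ 0.04 -0.01  5.08] h 167.3 turn -0.0 q6 -143.9 tcp [420.4 162.1  66.8] F [-0.9  0.4  0.4] w 0.597
23.0 [422.06992448 161.14247475  43.        ]
```

Request:
{"fn": "jog_arm", "kwargs": {
  "targets": [
    [[0,0,1.2],0,60],
    [[0,0,1.2],0,60],
    [[0,0,1.2],0,60],
    [[0,0,1.0],0,60],
    [[0,0,0.5],0,60],
    [[0,0,0],0,60],
    [[0,0,0],0,20],
    [[0,0,0],0,20],
    [[0,0,0],0,20],
    [[0,0,0],0,20],
    [[0,0,-0.5],0,20],
    [[0,0,-2],0,20],
    [[0,0,-3],0,20],
    [[0,0,-4],0,20],
    [[0,0,0],0,20],
    [[0,0,0],0,20]
  ]
}}

```text
clock: 40.45
tcp_pos: [419.1, 162.1, 110.6]
ee_rot: [[-0.975, 0.222, -0.0], [0.222, 0.975, 0.001], [0.0, 0.001, -1.0]]
force: [-0.4, -1.1, -4.4]
gripper_width: 0.338
finger_force: 60.4
```

```bash
python3 - <<'E'
from h import *
go(*BAY[1],110,-181.6)
E
```

```text
shift cm [-20.3   11.31   0.06] h 167.2 turn -11.2 q6 -143.9 tcp [419.1 162.1 110.6] F [-0.4 -1.1 -4.4] w 0.338
```

Request:
{"fn": "jog_arm", "kwargs": {
  "targets": [
    [[-2.9,1.615,0],0,20],
    [[-2.9,1.615,0],0,20],
    [[-2.9,1.615,0],0,20],
    [[-2.9,1.615,0],0,20],
    [[-2.9,1.615,0],0,20],
    [[-2.9,1.615,0],0,20],
    [[-2.9,1.62,0],0,20],
    [[0,0,0],-5.6,20],
    [[0,0,0],-5.6,20],
    [[0,0,0],0,20],
    [[0,0,0],0,20],
    [[0,0,0],0,20]
  ]
}}

```text
clock: 41.65
tcp_pos: [642.0, 227.2, 109.7]
ee_rot: [[-1.0, 0.029, -0.002], [0.029, 1.0, -0.001], [0.002, -0.001, -1.0]]
force: [-0.3, -1.1, -3.6]
gripper_width: 0.338
finger_force: 60.3
```

```bash
python3 - <<'E'
from h import *
go(*BAY[1],61.5,-181.6)
im=snap('scene')
u0,v0=proj('scene',[*BAY[1],137]).astype(int)
for c in blobs(seg(im,(15,90,90),(36,255,255))[v0-14:v0+14,u0-14:u0+14],6): 
    u,v=cen(c);print(cv2.contourArea(c),ray('scene',u+u0-14,v+v0-14,137))
E
```

```text
shift cm [-0.02  0.02  4.82] h 178.3 turn -0.1 q6 -124.3 tcp [642.  227.2 109.7] F [-0.3 -1.1 -3.6] w 0.338
32.0 [644.27986026 225.2755208  137.        ]
```

Request:
{"fn": "jog_arm", "kwargs": {
  "targets": [
    [[0.12,0.03,1.2],0,20],
    [[0,0,1.2],0,20],
    [[0,0,1.0],0,20],
    [[0,0,0.7],0,20],
    [[0,0,0.4],0,20],
    [[0,0,0.3],0,20],
    [[0,0,0.1],0,20],
    [[0,0,0],0,20],
    [[0,0,0],0,20]
  ]
}}

```text
clock: 42.6
tcp_pos: [641.7, 227.8, 62.0]
ee_rot: [[-1.0, 0.027, 0.001], [0.027, 1.0, 0.0], [-0.001, 0.0, -1.0]]
force: [0.3, -0.3, -4.6]
gripper_width: 0.337
finger_force: 60.4
```

Request:
{"fn": "jog_arm", "kwargs": {
  "targets": [
    [[0,0,0.1],0,20],
    [[0,0,0.05],0,20],
    [[0,0,0],0,20]
  ]
}}

```text
clock: 42.9
tcp_pos: [641.8, 227.9, 61.5]
ee_rot: [[-1.0, 0.027, 0.002], [0.027, 1.0, 0.0], [-0.002, 0.0, -1.0]]
force: [-2.8, -0.3, 5.1]
gripper_width: 0.337
finger_force: 61.5
```

Request:
{"fn": "jog_arm", "kwargs": {
  "targets": [
    [[0,0,0],0,55],
    [[0,0,0],0,55],
    [[0,0,0],0,55],
    [[0,0,-2],0,55],
    [[0,0,-3.5],0,45],
    [[0,0,0],-8.4,45],
    [[0,0,0],-8.4,45],
    [[0,0,0],-8.4,45],
    [[0,0,0],-8.4,45],
    [[0,0,0],-8.4,45],
    [[0,0,0],-8.4,45],
    [[0,0,0],-8.4,45],
    [[0,0,0],-8.4,45],
    [[0,0,0],-8.4,45],
    [[0,0,0],-8.4,45],
    [[0,0,0],-6,45],
    [[0,0,0],0,45]
  ]
}}

```text
clock: 44.6
tcp_pos: [641.5, 227.7, 114.9]
ee_rot: [[-0.027, -1.0, 0.0], [-1.0, 0.027, -0.0], [0.0, -0.0, -1.0]]
force: [0.0, 0.0, 0.5]
gripper_width: 0.452
finger_force: 0.0
```

```bash
python3 - <<'E'
from h import *
go(567.9,229.9,61,-91.6)
im=snap('scene')
u0,v0=proj('scene',[*BAY[1],88]).astype(int)
for c in blobs(seg(im,(15,90,90),(36,255,255))[v0-14:v0+14,u0-14:u0+14],6): 
    u,v=cen(c);print(cv2.contourArea(c),ray('scene',u+u0-14,v+v0-14,88))
E
```

```text
shift cm [-0.02  7.36  5.39] h -91.5 turn 0.1 q6 -34.2 tcp [641.5 227.7 114.9] F [0.  0.  0.5] w 0.452
32.0 [643.00717434 225.92031631  88.        ]
```

Request:
{"fn": "jog_arm", "kwargs": {
  "targets": [
    [[0,3.68,0],0,40],
    [[-0.02,3.7,0],0,40],
    [[0,0,1.5],0,40],
    [[0,0,1.5],0,40],
    [[0,0,1.5],0,40],
    [[0,0,0.85],0,40],
    [[0,0,0],0,40],
    [[0,0,0],0,40],
    [[0,0,0],0,5],
    [[0,0,0],0,5],
    [[0,0,0],0,5],
    [[0,0,0],0,5],
    [[0,0,0],0,5]
  ]
}}

```text
clock: 45.95
tcp_pos: [567.8, 230.2, 62.2]
ee_rot: [[-0.027, -1.0, 0.001], [-1.0, 0.027, 0.001], [-0.001, -0.001, -1.0]]
force: [-2.5, 0.2, 3.7]
gripper_width: 0.116
finger_force: 61.4
```

Request:
{"fn": "jog_arm", "kwargs": {
  "targets": [
    [[0,0,0.3],0,5],
    [[0,0,0.3],0,5],
    [[0,0,0.3],0,5],
    [[0,0,0],0,5],
    [[0,0,0],0,5]
  ]
}}

```text
clock: 46.45
tcp_pos: [567.8, 230.2, 53.8]
ee_rot: [[-0.027, -1.0, 0.001], [-1.0, 0.027, 0.001], [-0.001, -0.001, -1.0]]
force: [-4.4, 0.7, 9.4]
gripper_width: 0.12
finger_force: 62.1
```

Request:
{"fn": "jog_arm", "kwargs": {
  "targets": [
    [[0,0,0.06],0,5],
    [[0,0,0],6,5],
    [[0,0,0],6,5],
    [[0,0,0],6,5],
    [[0,0,0],6,5],
    [[0,0,0],6,5],
    [[0,0,0],6,5],
    [[0,0,0],6,5],
    [[0,0,0],6,5],
    [[0,0,0],6,5],
    [[0,0,0],6,5],
    [[0,0,0],6,5],
    [[0,0,0],6,5],
    [[0,0,0],6,5],
    [[0,0,0],6,5],
    [[0,0,0],6,5],
    [[0,0,0],2,5],
    [[0,0,0],0,5]
  ]
}}

```text
clock: 48.25
tcp_pos: [568.0, 229.9, 54.1]
ee_rot: [[-0.998, 0.061, 0.002], [0.061, 0.998, -0.0], [-0.002, -0.0, -1.0]]
force: [-6.6, -1.3, 15.0]
gripper_width: 0.125
finger_force: 62.8
```

Request:
{"fn": "jog_arm", "kwargs": {
  "targets": [
    [[0,0,0],-2,5],
    [[0,0,0],0,35],
    [[0,0,0],0,35],
    [[0,0,0],0,35],
    [[0,0,-2.5],0,35],
    [[0,0,-3.5],0,35],
    [[0,0,-4],0,50],
    [[0,0,-4],0,50],
    [[0,0,0],0,50]
  ]
}}

```text
clock: 49.15
tcp_pos: [570.7, 230.9, 198.5]
ee_rot: [[-1.0, 0.027, 0.011], [0.027, 1.0, 0.005], [-0.011, 0.005, -1.0]]
force: [0.5, 1.2, 1.1]
gripper_width: 0.5
finger_force: 0.0
```

```bash
python3 - <<'E'
from h import *
go(429,-373.5,190,-102.2)
go(429,-373.5,190,-192.2)
E
```

```text
shift cm [ 12.52 -60.8    0.42] h 178.4 turn -79.4 q6 -128.2 tcp [570.7 230.9 198.5] F [0.5 1.2 1.1] w 0.5
shift cm [ 12.52 -60.8    0.42] h 178.4 turn 10.6 q6 -128.2 tcp [570.7 230.9 198.5] F [0.5 1.2 1.1] w 0.5
```

Request:
{"fn": "jog_arm", "kwargs": {
  "targets": [
    [[0.782,-3.8,0],0,50],
    [[0.782,-3.8,0],0,50],
    [[0.782,-3.8,0],0,50],
    [[0.782,-3.8,0],0,50],
    [[0.782,-3.8,0],0,50],
    [[0.782,-3.8,0],0,50],
    [[0.782,-3.8,0],0,50],
    [[0.782,-3.8,0],0,50],
    [[0.782,-3.8,0],0,50],
    [[0.782,-3.8,0],0,50],
    [[0.782,-3.8,0],0,50],
    [[0.782,-3.8,0],0,50],
    [[0.782,-3.8,0],0,50],
    [[0.782,-3.8,0],0,50],
    [[0.782,-3.8,0],0,50],
    [[0.782,-3.8,0],0,50]
  ]
}}

```text
clock: 50.75
tcp_pos: [425.3, -376.0, 191.4]
ee_rot: [[-1.0, 0.028, -0.0], [0.028, 1.0, 0.0], [0.0, 0.0, -1.0]]
force: [0.7, 0.4, 0.9]
gripper_width: 0.5
finger_force: 0.0
```

Request:
{"fn": "jog_arm", "kwargs": {
  "targets": [
    [[0,0,0],-7.94,50],
    [[0,0,0],-7.94,50],
    [[0,0,0],-7.94,50],
    [[0,0,0],-7.94,50],
    [[0,0,0],-7.94,50],
    [[0,0,0],-7.94,50],
    [[0,0,0],-7.94,50],
    [[0,0,0],-7.94,50],
    [[0,0,0],-7.94,50],
    [[0,0,0],-7.94,50],
    [[0,0,0],0,50],
    [[0,0,0],0,50]
  ]
}}

```text
clock: 51.95
tcp_pos: [425.9, -374.4, 191.5]
ee_rot: [[-0.215, -0.977, -0.001], [-0.977, 0.215, 0.0], [-0.0, 0.001, -1.0]]
force: [-0.1, -0.7, -0.1]
gripper_width: 0.501
finger_force: 0.0
```

```bash
python3 - <<'E'
from h import *
go(429,-373.5,107,-102.2)
t=snap('top');s=snap('scene')
for c in blobs(seg(t,(24,120,120),(34,255,255)),15): 
    print('disc',np.round(cen(c),1),np.round(ray('top',*cen(c),88),1))
a=cv2.resize(s[190:330,80:470],None,fx=2,fy=2);b=cv2.resize(t[150:265,175:370],None,fx=2.5,fy=2.5)
o=np.zeros((280+290,780,3),np.uint8);o[:280,:780]=a;o[280:280+b.shape[0],:b.shape[1]]=b[:290]
cv2.imwrite('pics/g7.png',cv2.cvtColor(o,cv2.COLOR_RGB2BGR))
E
```

```text
shift cm [-0.15 -0.29  8.45] h -102.4 turn -0.2 q6 13.1 tcp [ 425.9 -374.4  191.5] F [-0.1 -0.7 -0.1] w 0.501
disc [324.5 200.2] [635.6   7.6  88. ]
disc [270.8 195.8] [641.8 115.   88. ]
disc [214.  194.4] [641.4 227.9  88. ]
disc [476.8 144.2] [ 759.6 -300.3   88. ]
```

View pics/g7.png

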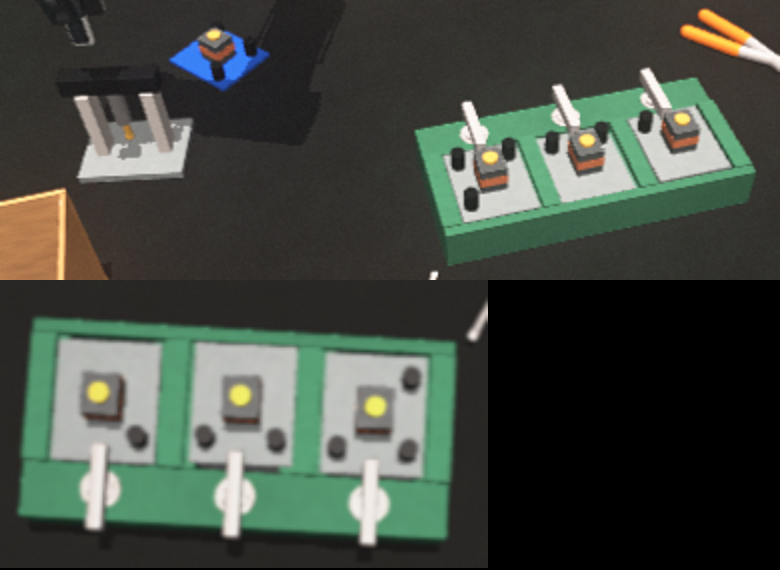

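All three wings point over their modules (locked), the discs are visible, and the probe hangs in the stand with the gripper above it.

Request:
{"fn": "jog_arm", "kwargs": {
  "targets": [
    [[-0.15,-0.29,1.5],0,50],
    [[0,0,2],0,50],
    [[0,0,2],0,50],
    [[0,0,1.5],0,50],
    [[0,0,1],0,50],
    [[0,0,0.45],0,50],
    [[0,0,0],0,50],
    [[0,0,0],0,50]
  ]
}}

```text
clock: 52.85
tcp_pos: [429.5, -373.9, 108.3]
ee_rot: [[-0.211, -0.977, 0.001], [-0.977, 0.211, -0.001], [0.001, -0.001, -1.0]]
force: [-0.3, 0.2, 0.5]
gripper_width: 0.5
finger_force: 0.0
```

Request:
{"fn": "jog_arm", "kwargs": {
  "targets": [
    [[0,0,0],0,10],
    [[0,0,0],0,10],
    [[0,0,0],0,10],
    [[0,0,0],0,10],
    [[0,0,0],0,10],
    [[0,0,0],0,10]
  ]
}}

```text
clock: 53.45
tcp_pos: [429.5, -373.9, 108.5]
ee_rot: [[-0.211, -0.978, 0.001], [-0.978, 0.211, -0.001], [0.001, -0.002, -1.0]]
force: [-0.6, 0.9, 5.6]
gripper_width: 0.243
finger_force: 60.9
```

Request:
{"fn": "jog_arm", "kwargs": {
  "targets": [
    [[0,0,-1],0,10],
    [[0,0,-2],0,10],
    [[0,0,-3],0,10],
    [[0,0,-4],0,10],
    [[0,0,-4],0,10],
    [[0,0,0],0,10],
    [[0,0,0],0,10]
  ]
}}

```text
clock: 54.15
tcp_pos: [429.4, -373.4, 248.2]
ee_rot: [[-0.211, -0.978, 0.002], [-0.978, 0.211, -0.0], [-0.0, -0.002, -1.0]]
force: [1.1, 1.0, -2.7]
gripper_width: 0.248
finger_force: 60.2
```

```bash
python3 - <<'E'
from h import *
go(642,227,248)
s=snap('scene')
cv2.imwrite('pics/g8.png',cv2.cvtColor(cv2.resize(s[120:320,50:250],None,fx=3,fy=3),cv2.COLOR_RGB2BGR))
X=ctrl.read_state()['tcp_pos'];print(proj('scene',X-[0,0,82]))
for c in blobs(seg(s,(10,80,80),(30,255,255))[120:300,60:200],4): print(np.array(cen(c))+[60,120],cv2.contourArea(c),c[:,0].max(0)+[60,120])
E
```

```text
shift cm [-6.318e+01 -8.130e+00  6.000e-02] h -102.2 turn None q6 13.1 tcp [ 429.4 -373.4  248.2] F [ 1.1  1.  -2.7] w 0.248
[129.33601696 214.22891005]
[ 93.02994012 293.50071286] 584.5 [119 299]
[126.79781421 210.92349727] 30.5 [130 215]
[186.31292517 207.2244898 ] 24.5 [190 210]
[160.42028986 121.19927536] 46.0 [180 123]
```

View pics/g8.png

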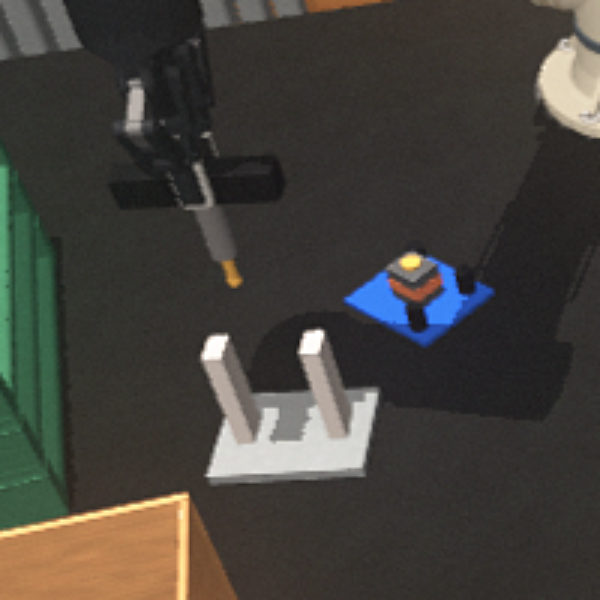

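The probe hangs straight in the gripper with its tip at about (128,215), where calculation puts it. I'll carry it to module 1's disc.

Request:
{"fn": "jog_arm", "kwargs": {
  "targets": [
    [[-2,-0.257,0],0,10],
    [[-3.6,-0.463,0],0,10],
    [[-3.6,-0.463,0],0,10],
    [[-3.6,-0.463,0],0,10],
    [[-3.6,-0.463,0],0,10],
    [[-3.6,-0.463,0],0,10],
    [[-3.6,-0.463,0],0,10],
    [[-3.6,-0.463,0],0,10],
    [[-3.6,-0.463,0],0,10],
    [[-3.6,-0.463,0],0,10],
    [[-3.6,-0.463,0],0,10],
    [[-3.6,-0.463,0],0,10],
    [[-3.6,-0.463,0],0,10],
    [[-3.6,-0.463,0],0,10],
    [[-3.6,-0.463,0],0,10],
    [[-3.6,-0.463,0],0,10],
    [[-3.6,-0.463,0],0,10],
    [[-3.6,-0.463,0],0,10],
    [[0,0,0],0,10],
    [[0,0,0],0,10]
  ]
}}

```text
clock: 56.2
tcp_pos: [641.1, 227.7, 244.6]
ee_rot: [[-0.21, -0.978, -0.004], [-0.978, 0.21, -0.002], [0.003, 0.004, -1.0]]
force: [0.3, -0.3, -1.3]
gripper_width: 0.245
finger_force: 60.0
```

```bash
python3 - <<'E'
from h import *
go(642,227,180)
E
```

```text
shift cm [ 0.03 -0.13  6.46] h -102.1 turn None q6 -44.8 tcp [641.1 227.7 244.6] F [ 0.3 -0.3 -1.3] w 0.245
```

Request:
{"fn": "jog_arm", "kwargs": {
  "targets": [
    [[0.03,-0.1,2],0,10],
    [[0,0,2],0,10],
    [[0,0,1.5],0,10],
    [[0,0,0.8],0,10],
    [[0,0,0],0,10],
    [[0,0,0],0,10],
    [[0,0,0],0,10]
  ]
}}

```text
clock: 56.9
tcp_pos: [643.1, 226.6, 185.8]
ee_rot: [[-0.211, -0.978, 0.002], [-0.978, 0.211, 0.001], [-0.001, -0.002, -1.0]]
force: [-1.3, 0.0, -1.8]
gripper_width: 0.24
finger_force: 60.0
```

```bash
python3 - <<'E'
from h import *
go(642,227,169.5)
s=snap('scene')
u,v=proj('scene',[642,227,92]).astype(int);print(u,v)
cv2.imwrite('pics/g9.png',cv2.cvtColor(cv2.resize(s[v-35:v+30,u-35:u+35],None,fx=8,fy=8,interpolation=cv2.INTER_NEAREST),cv2.COLOR_RGB2BGR))
E
```

```text
shift cm [-0.02  0.12  1.63] h -102.2 turn None q6 -44.7 tcp [643.1 226.6 185.8] F [-1.3  0.  -1.8] w 0.24
420 247
```

View pics/g9.png

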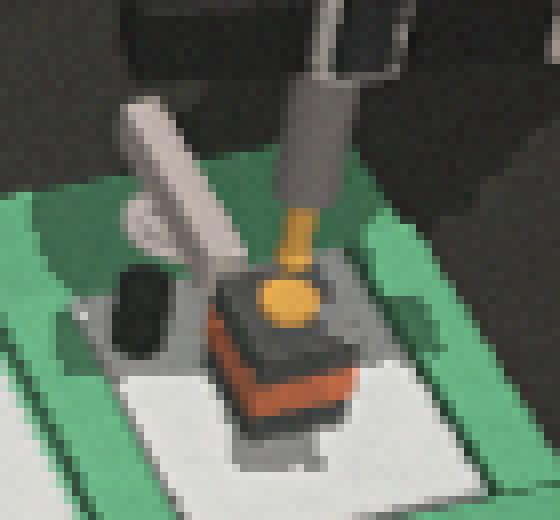

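The tip is about 14 mm above module 1's disc: tip at (296,270) and disc centre at (290,300) in the crop, so it will land within 2 mm of the centre.

Request:
{"fn": "jog_arm", "kwargs": {
  "targets": [
    [[0,0.05,0.6],0,10],
    [[0,0,0.4],0,10],
    [[0,0,0.2],0,10],
    [[0,0,0.15],0,10],
    [[0,0,0.15],0,10],
    [[0,0,0.1],0,10],
    [[0,0,0],0,10],
    [[0,0,0],0,10]
  ]
}}

```text
clock: 57.75
tcp_pos: [642.1, 226.7, 168.8]
ee_rot: [[-0.211, -0.978, 0.0], [-0.978, 0.211, 0.0], [-0.0, -0.0, -1.0]]
force: [-2.2, 0.1, 1.7]
gripper_width: 0.245
finger_force: 60.3
```

Request:
{"fn": "jog_arm", "kwargs": {
  "targets": [
    [[0,0,0],0,10],
    [[0,0,0],0,10],
    [[0,0,0],0,10],
    [[0,0,0],0,10],
    [[0,0,0],0,10],
    [[0,0,0],0,10]
  ]
}}

```text
clock: 58.35
tcp_pos: [642.1, 226.7, 168.5]
ee_rot: [[-0.211, -0.978, -0.0], [-0.978, 0.211, -0.0], [0.0, -0.0, -1.0]]
force: [-1.6, -0.6, 1.5]
gripper_width: 0.24
finger_force: 60.3
```

Request:
{"fn": "jog_arm", "kwargs": {
  "targets": [
    [[0,0,-0.8],0,10],
    [[0,0,-1.2],0,10],
    [[0,0,0],0,10],
    [[0,0,0],0,10]
  ]
}}

```text
clock: 58.75
tcp_pos: [642.5, 226.9, 189.1]
ee_rot: [[-0.211, -0.978, 0.001], [-0.978, 0.211, 0.001], [-0.001, -0.001, -1.0]]
force: [-0.2, 0.6, -1.4]
gripper_width: 0.245
finger_force: 60.0
```

```bash
python3 - <<'E'
from h import *
go(641,115.3,188)
E
```

```text
shift cm [10.94 -2.21  0.1 ] h -102.2 turn None q6 -44.7 tcp [642.5 226.9 189.1] F [-0.2  0.6 -1.4] w 0.245
```

Request:
{"fn": "jog_arm", "kwargs": {
  "targets": [
    [[2.7,-0.55,0],0,10],
    [[2.74,-0.55,0],0,10],
    [[2.75,-0.55,0],0,10],
    [[2.75,-0.56,0],0,10],
    [[0,0,0],0,10],
    [[0,0,0],0,10],
    [[0,0,0.6],0,10],
    [[0,0,0.4],0,10],
    [[0,0,0.2],0,10],
    [[0,0,0],0,10],
    [[0,0,0],0,10]
  ]
}}

```text
clock: 59.85
tcp_pos: [640.7, 115.4, 176.4]
ee_rot: [[-0.21, -0.978, -0.0], [-0.978, 0.21, -0.0], [0.0, -0.0, -1.0]]
force: [-1.4, 0.5, -1.1]
gripper_width: 0.241
finger_force: 60.0
```

```bash
python3 - <<'E'
from h import *
go(641,115.3,168.8)
E
```

```text
shift cm [ 0.01 -0.03  0.76] h -102.1 turn None q6 -36.1 tcp [640.7 115.4 176.4] F [-1.4  0.5 -1.1] w 0.241
```

Request:
{"fn": "jog_arm", "kwargs": {
  "targets": [
    [[0,0,0.3],0,10],
    [[0,0,0.2],0,10],
    [[0,0,0.15],0,10],
    [[0,0,0.1],0,10],
    [[0,0,0],0,10],
    [[0,0,0],0,10],
    [[0,0,0],0,10]
  ]
}}

```text
clock: 60.55
tcp_pos: [640.8, 115.2, 169.2]
ee_rot: [[-0.211, -0.978, 0.0], [-0.978, 0.211, 0.0], [-0.0, -0.0, -1.0]]
force: [-0.7, 0.6, 1.1]
gripper_width: 0.244
finger_force: 60.3
```

Request:
{"fn": "jog_arm", "kwargs": {
  "targets": [
    [[0,0,0],0,10],
    [[0,0,0],0,10],
    [[0,0,0],0,10],
    [[0,0,0],0,10],
    [[0,0,0],0,10]
  ]
}}

```text
clock: 61.05
tcp_pos: [640.7, 115.1, 169.0]
ee_rot: [[-0.211, -0.978, 0.0], [-0.978, 0.211, 0.0], [-0.0, -0.0, -1.0]]
force: [-0.5, -0.2, 1.4]
gripper_width: 0.243
finger_force: 60.3
```

Contact of about 2.7 N was held for over half a second. Lift and go to module 3.

Request:
{"fn": "jog_arm", "kwargs": {
  "targets": [
    [[0,0,-0.8],0,10],
    [[0,0,-1.2],0,10],
    [[0,0,0],0,10],
    [[2.6,-0.6,0],0,10],
    [[2.6,-0.6,0],0,10],
    [[2.6,-0.6,0],0,10],
    [[2.9,-0.07,0],0,10],
    [[0,0,0],0,10],
    [[0,0,0],0,10],
    [[0,0,0],0,10]
  ]
}}

```text
clock: 62.05
tcp_pos: [636.5, 7.2, 188.9]
ee_rot: [[-0.21, -0.978, -0.0], [-0.978, 0.21, 0.0], [-0.0, 0.0, -1.0]]
force: [0.4, 0.3, -2.0]
gripper_width: 0.244
finger_force: 60.0
```

```bash
python3 - <<'E'
from h import *
go(636.3,7,168.8)
E
```

```text
shift cm [0.03 0.01 2.01] h -102.1 turn None q6 -26.8 tcp [636.5   7.2 188.9] F [ 0.4  0.3 -2. ] w 0.244
```

Request:
{"fn": "jog_arm", "kwargs": {
  "targets": [
    [[0,0,0.6],0,10],
    [[0,0,0.5],0,10],
    [[0,0,0.3],0,10],
    [[0,0,0.25],0,10],
    [[0,0,0.2],0,10],
    [[0,0,0.1],0,10],
    [[0,0,0],0,10],
    [[0,0,0],0,10]
  ]
}}

```text
clock: 62.85
tcp_pos: [636.4, 6.6, 169.8]
ee_rot: [[-0.211, -0.978, 0.0], [-0.978, 0.211, 0.0], [-0.0, -0.0, -1.0]]
force: [-1.8, 1.3, 1.8]
gripper_width: 0.243
finger_force: 60.3
```

Request:
{"fn": "jog_arm", "kwargs": {
  "targets": [
    [[0,0,0],0,10],
    [[0,0,0],0,10],
    [[0,0,0],0,10],
    [[0,0,0],0,10],
    [[0,0,0],0,10],
    [[0,0,0],0,10]
  ]
}}

```text
clock: 63.45
tcp_pos: [636.4, 6.6, 169.5]
ee_rot: [[-0.211, -0.978, 0.0], [-0.978, 0.211, 0.0], [-0.0, -0.0, -1.0]]
force: [-0.8, 1.0, 1.4]
gripper_width: 0.245
finger_force: 60.3
```

Request:
{"fn": "jog_arm", "kwargs": {
  "targets": [
    [[0,0,-1],0,10],
    [[0,0,-2],0,10],
    [[0,0,-3],0,10],
    [[0,0,-2],0,10],
    [[0,0,0],0,10],
    [[0,0,0],0,10]
  ]
}}

```text
clock: 64.05
tcp_pos: [636.6, 6.7, 249.6]
ee_rot: [[-0.211, -0.978, 0.001], [-0.978, 0.211, 0.0], [-0.001, -0.001, -1.0]]
force: [-1.1, -1.0, -1.8]
gripper_width: 0.243
finger_force: 60.1
```

```bash
python3 - <<'E'
from h import *
go(429.5,-373.9,248,-102.2)
E
```

```text
shift cm [41.57 12.22  0.13] h -102.2 turn 0.0 q6 -26.8 tcp [636.6   6.7 249.6] F [-1.1 -1.  -1.8] w 0.243
```

Request:
{"fn": "jog_arm", "kwargs": {
  "targets": [
    [[2.15,0.61,0],0,10],
    [[3.45,1.02,0],0,10],
    [[3.45,1.02,0],0,10],
    [[3.45,1.02,0],0,10],
    [[3.45,1.02,0],0,10],
    [[3.45,1.02,0],0,10],
    [[3.45,1.02,0],0,10],
    [[3.45,1.02,0],0,10],
    [[3.45,1.02,0],0,10],
    [[3.45,1.02,0],0,10],
    [[3.45,1.02,0],0,10],
    [[3.45,1.02,0],0,10],
    [[1.5,0.4,0],0,10],
    [[0,0,0],0,10],
    [[0,0,0],0,10]
  ]
}}

```text
clock: 65.55
tcp_pos: [429.1, -373.9, 248.5]
ee_rot: [[-0.211, -0.977, -0.001], [-0.977, 0.211, 0.001], [-0.001, 0.001, -1.0]]
force: [0.0, 0.4, -0.8]
gripper_width: 0.244
finger_force: 60.1
```

```bash
python3 - <<'E'
from h import *
go(429.5,-373.9,109,-102.2)
E
```

```text
shift cm [ 1.000e-02 -6.000e-02  1.395e+01] h -102.2 turn 0.0 q6 13.2 tcp [ 429.1 -373.9  248.5] F [ 0.   0.4 -0.8] w 0.244
```

Straight above the stand; lowering.

Request:
{"fn": "jog_arm", "kwargs": {
  "targets": [
    [[0,-0.04,2],0,10],
    [[0,0,3],0,10],
    [[0,0,3],0,10],
    [[0,0,2.5],0,10],
    [[0,0,1.5],0,10],
    [[0,0,1],0,10],
    [[0,0,0.5],0,10],
    [[0,0,0.3],0,10],
    [[0,0,0.1],0,10],
    [[0,0,0],0,10],
    [[0,0,0],0,10]
  ]
}}

```text
clock: 66.65
tcp_pos: [429.9, -374.6, 111.1]
ee_rot: [[-0.211, -0.978, 0.001], [-0.978, 0.211, -0.001], [0.0, -0.001, -1.0]]
force: [-0.4, 0.0, -1.4]
gripper_width: 0.248
finger_force: 60.0
```

Request:
{"fn": "jog_arm", "kwargs": {
  "targets": [
    [[0,0,0.1],0,10],
    [[0,0,0.1],0,10],
    [[0,0,0.05],0,10],
    [[0,0,0],0,10],
    [[0,0,0],0,10]
  ]
}}

```text
clock: 67.15
tcp_pos: [429.7, -374.5, 108.5]
ee_rot: [[-0.211, -0.978, 0.0], [-0.978, 0.211, -0.0], [0.0, -0.001, -1.0]]
force: [-1.9, 1.6, 3.5]
gripper_width: 0.239
finger_force: 60.6
```

Resting on the posts at the original height. Release and withdraw.

Request:
{"fn": "jog_arm", "kwargs": {
  "targets": [
    [[0,0,0],0,50],
    [[0,0,0],0,50],
    [[0,0,0],0,50],
    [[0,0,0],0,50],
    [[0,0,-1.5],0,50],
    [[0,0,-3],0,50],
    [[0,0,-4],0,50],
    [[0,0,-4],0,50],
    [[2,3,0],0,50],
    [[2,3,0],0,50],
    [[0,0,0],0,50],
    [[0,0,0],0,50]
  ]
}}

```text
clock: 68.35
tcp_pos: [362.0, -401.1, 233.2]
ee_rot: [[-0.212, -0.977, 0.0], [-0.977, 0.212, -0.0], [0.0, -0.001, -1.0]]
force: [-0.2, -0.1, -0.9]
gripper_width: 0.496
finger_force: 0.0
```

```bash
python3 - <<'E'
from h import *
s=snap('scene')
cv2.imwrite('pics/g10.png',cv2.cvtColor(cv2.resize(s[170:330,80:470],None,fx=2,fy=2),cv2.COLOR_RGB2BGR))
E
```

```text
(no output)
```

View pics/g10.png

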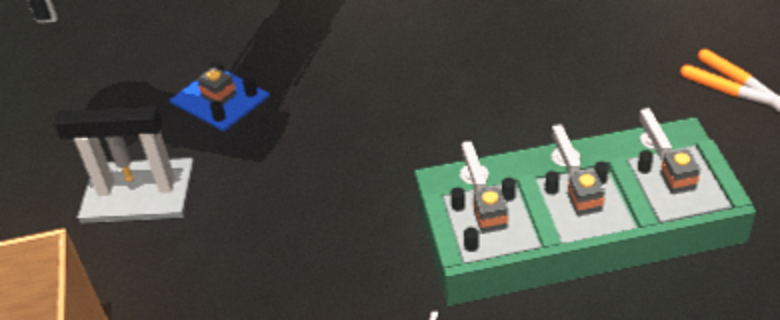

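The probe lies across both posts with its tip hanging between them, and all three modules are still locked. Handing in.

```bash
python3 -c "
from rig import ctrl
print(ctrl.sign_off())"
```

```text
the job is handed in; nothing more can be done
None
```

I handed the job in at about 68 s on the robot clock: all three modules are locked in the frame, each disc was probed in order (one, two, then three capacitors), and the probe is back across its stand; the judge's verdict was not shown.

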